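# Reset a jiko's ratcheted draught winder

### The arm

A 6-joint arm with a two-finger parallel gripper is mounted at the origin on the work surface. World frame = base frame: x ahead of the robot, y to its left, z up, the work surface at z = 0. Lengths are in m, angles in rad, forces in N, time in s.
With the tool pointing down it reaches from about 0.4 to 0.825 m from the base axis. Payload 7 kg.
Tool frame: the origin (TCP) lies midway between the tips of the shut fingers; the grasp point (between the pads) lies 19 mm behind it; y points along the fingers, z is the direction in which the jaws open and shut, and the axes are right-handed (so a half turn about y gives the same grasp; the last joint's range is limited). The gripper opens to 88 mm and grips with 3 to 60 N. Pads are 19 mm wide; open, the fingers measure 130 mm over their backs; the gripper's body (78 mm by 193 mm) begins 47 mm behind the grasp point.
Start: joints at [1.618, 0.359, 0.012, 0, -1.224, -0.288], TCP at [0.161, 0.655, 0.227] pointing down, gripper open.
Joint ranges: [-3.07, 3.07], [-1.43, 2.12], [-1.02, 1.25], [-3.03, 1.67], [-3.05, -0], [-3.03, 3.03]. Speed limits (rad/s): [2.39, 2.39, 3.01, 3.14, 3.14, 3.14].

### API

Orientations are given as [roll, pitch, yaw] about the fixed x, y, z axes, in that order (R = Rz(yaw) Ry(pitch) Rx(roll)).
In Python, from station import arm gives the robot as it stands.
- The arm moves only by the tool move_arm, never from a script. Its argument "deltas" is a list of rows, each an object with "dp": the shift along the tool's x, y, z in mm, a list of three; "rotation": the turn, a rotation vector about the tool's x, y, z in degrees, a list of three. A call has 1 to 5 rows; each row shifts and turns the pose as measured when the row begins, along the tool's axes as they then stand; what a row does not reach is not made up. A row lasts 1/12 s, in which the tool goes at most 41.7 mm and 7.16 degrees, less where a joint would pass 70% of its speed; a pose out of reach is approached as far as the arm can. A call is refused whole if a number of a shift passes 41.7 or a number of a turn 7.16, either way. A call with a gripper value outside its range is refused whole. "jaw" is the closure in counts, from 0 (fully open) to 255 (shut), set as the call begins (left out, the last holds). The fingers move at their own pace and stop on an object; "squeeze" is the grip in N (left out, the last holds). Time passes only in rows, so rows that do not move let the fingers close. It gives the time, the measured TCP pose, the force and the opening at its end, in the units of the state.
- arm.get_state(): the state, without advancing time (a new reading comes with each control period).
- arm.grab_frame(name): name is "scene" or "top" or "wrist"; returns a dict with "pixels" (400x640x3 uint8, red, green, blue), "z_map" (400x640 float32, m along the optical axis (not along the pixel's ray), 0 where there is no reading), "fx", "fy", "cx", "cy" (pixels), "cam_to_world" (4x4, takes a point from camera to world coordinates); the wrist camera has in their place "mount" (4x4, takes a point from camera to tool coordinates, whose origin is the TCP and whose axes are the tool frame's). Camera axes: x right, y down, z forward; pixel columns grow to the right and rows downward; lengths in m; the calibration is good to about 2 mm. A picture is of the moment at which its call begins: read the wrist's pose just before it.
- arm.job_done(): hands the job in, once; it reports no verdict.
The state is a dict: "t": time; "q": joint angles; "qd": joint speeds; "joint_efforts": joint torques, N m; "eef_pos": TCP position; "ee_rot": TCP orientation; "force": force on the tool from outside, world axes, zero at the start; "moment": the same for the moment, N m; "width": finger opening in m.
Only numpy, scipy, OpenCV 4.12 (cv2) and the standard library are available. Lean on these libraries where they do the work, as an engineer would, in place of code of your own. Each camera call takes 0.05 s, during which the arm holds its last target.

### The job

The charcoal stove's air door has been wound too far open: park the loose iron weight on the yellow pedal so that it holds the pawl free, turn the red knob back anticlockwise to its stop, then take the weight off so that the pawl drops in again and stand it flat on the open steel sheet clear of the stove's winder. Then advance the knob exactly two clicks clockwise, pausing at the first, and let go with the pawl down behind the second click. Do not drop the weight, and leave the pan, turner and clip where they are.

Things in the scene. Friction and masses are not known exactly. Their poses are not given: they have to be found in the camera images.
- knob_grip (a point): Centre of the red bar knob: bar 80 mm long, 16 mm thick, 26 mm high, on an upright shaft. The point is on the shaft's axis, half-way up the bar, 100 mm above the sheet. Its x axis runs along the bar and turns with it; z is up. Below it is a toothed wheel, 53 mm in radius, on which the pawl's nose rests, up to 68 mm above the sheet when raised: stay above 72 mm there.
- winder (a joint): Knob angle, rad: 0 at the back stop, growing clockwise seen from above (advance). A click every 0.524; starts on click 3 or 4. The pawl blocks turning back. Turned up to 0.15 past a click and let go, the sprung pawl nudges it back onto the click. Clicking forward takes about 0.15 N m; with the pawl free it turns easily (0.02 N m) and stays put.
- pawl (a joint): Angle of the sprung pawl rocker, rad: about 0 to 0.05 with its nose down in a tooth, 0.22 with the pedal fully down; the nose is clear of the teeth above 0.15. It springs back when the pedal is unloaded.
- pedal_top (a point): Centre of the top face of the yellow pedal plate (46 x 124 mm), 175 mm from the knob's axis, 36 mm above the sheet with the pawl in. x points across the plate, level; y along it towards the knob. Pressing takes 3.5 N, 5 N when fully down, where the point is 19 mm lower and the plate leans 6 degrees down away from the knob. Only the weight is heavy enough to hold it down.
- jiko: Stove and winder, one fixed body; origin on the knob's axis at sheet level, y from pedal to stove. The stove (270 mm across, 182 mm high) is centred at x 100, y 290 mm. Two fixed green cheeks flank the pedal, 54 mm apart inside, tops 76 mm above the sheet, y from -80 to -230 mm, open at both ends: the weight fits between them only with its 46 mm side across, gripped over its 64 mm length.
- weight_center (a point): Centre of the loose dark iron weight, brass mark on top: 46 mm (its x) by 64 mm (its y) by 44 mm high (z, up), 0.7 to 0.9 kg. It starts in the channel, where only its 46 mm side can be gripped; for the pedal it must be gripped over its 64 mm length, so set it down on bare sheet between and take it the other way.
- channel: Fixed aluminium channel that holds the weight; origin at its underside. Floor 3 mm thick, 64 mm long (x), two walls 44 mm high at the y sides, 71 mm apart inside, close to the weight's 64 mm ends. Open at both x ends, with bare sheet for at least 130 mm from its centre beyond each.
- pan: Flat aluminium chapati pan, 236 mm across, with a wooden handle, on the stove. Origin at the centre of its underside. Leave alone.
- turner: Flat steel turner with a wooden handle, 300 mm long, lying on the sheet beyond the winder; blade to +x. Leave alone.
- clip: Steel spring food clip, 110 mm long, 25 mm high, lying on the sheet before the stove. Leave alone.
There are look-alikes about, which are no part of the job. What is shaped like the part that bears weight_center but brown is not meant.

How it is judged:
By the outcome, as a careful person would: the job done as asked, in the order asked, and still so for the second after the job is handed in, with the robot touching nothing.
It also fails if it takes over 72 s, if anything falls off the work surface, if the arm or the gripper's body presses on something with over 40 N, if the wrist force passes 120 N, or if a joint passes its speed limit or range.

## Working session

There is one attempt and no reset: what is moved stays moved. The work goes in short steps, Python scripts to look and compute and a tool call to move; the robot and the scene stay as the last step left them, time stands still between calls to the robot, and variables do not carry over. Pictures are saved under pics/ and viewed, and the job is handed in when it is done.

Besides the shell and the picture viewer there is one more tool, called after "Request:" in YAML: its name, and indented under it one key for each argument. move_arm: Moves the arm, as the interface text tells. Its arguments: {"type":"object","properties":{"deltas":{"type":"array","items":{"type":"object","properties":{"dp":{"type":"array","items":{"type":"number"}},"rotation":{"type":"array","items":{"type":"number"}}}}},"jaw":{"type":"number"},"squeeze":{"type":"number"}},"required":["deltas"]}

```bash
ls; mkdir -p pics
python3 - <<'E'
from station import arm
import cv2,pickle
s=arm.get_state(); print(s)
fr={}
for n in ["scene","top","wrist"]:
    f=arm.grab_frame(n); fr[n]=f
    cv2.imwrite(f"pics/{n}0.png",f["pixels"][:,:,::-1])
    print(n,f["fx"],f["fy"],f["cx"],f["cy"],f.get("cam_to_world",f.get("mount")))
pickle.dump((s,fr),open("f0.pkl","wb"))
E
```

```text
pics
{'t': 0.0, 'q': array([ 1.61810023e+00,  3.59380351e-01,  1.10603669e-02, -3.65877637e-04,
       -1.22412008e+00, -2.88110307e-01]), 'qd': array([-1.96315743e-03,  7.05706178e-04, -9.20057545e-04,  9.61273422e-05,
        2.95621764e-04,  4.91536381e-04]), 'joint_efforts': array([ 6.94095743e-04, -5.82722998e+01,  2.93055189e+01,  6.99753240e+00,
        7.03173835e-03, -1.36252502e-04]), 'eef_pos': array([0.16087577, 0.6550335 , 0.22562475]), 'ee_rot': array([-1.56912260e+00,  1.37328469e-04,  2.90066176e+00]), 'force': array([-0.12713003, -0.47099194, -0.5711128 ]), 'moment': array([ 0.00672533, -0.0010293 , -0.00607319]), 'width': 0.08789271465918039}
scene 481.79668126418574 481.79668126418574 312.5272667147104 195.6346561435462 [[ 0.43728549  0.63264858 -0.63916912  1.46852764]
 [ 0.89932027 -0.30595202  0.31243624 -0.47633468]
 [ 0.00210726 -0.71144159 -0.70274208  1.13294489]
 [ 0.          0.          0.          1.        ]]
top 425.9080682219381 425.9080682219381 317.46952003980374 194.89754790839302 [[ 0.05529847 -0.97559842  0.21248481  0.25550543]
 [-0.99845027 -0.05269736  0.01788981 -0.05579698]
 [-0.00625588 -0.21314479 -0.97700059  1.5654643 ]
 [ 0.          0.          0.          1.        ]]
wrist 283.44289606527053 283.44289606527053 319.8204806734788 197.28928645145226 [[ 3.49237549e-04  9.52734832e-01  3.03802925e-01 -8.27333673e-02]
 [ 5.26351802e-05 -3.03802961e-01  9.52734883e-01 -1.56734795e-01]
 [ 9.99999938e-01 -3.16740074e-04 -1.56246771e-04  5.64400026e-04]
 [ 0.00000000e+00  0.00000000e+00  0.00000000e+00  1.00000000e+00]]
```

View pics/scene0.png

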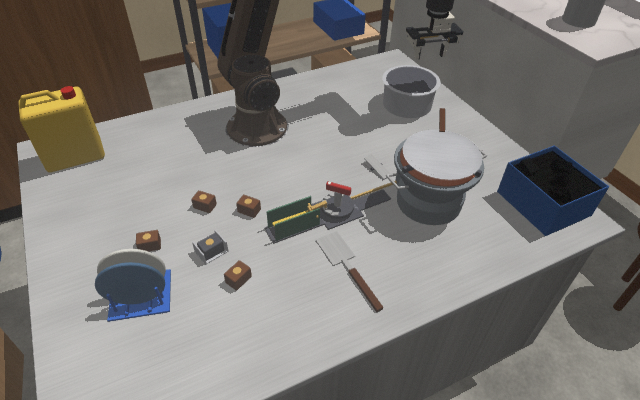

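View pics/top0.png

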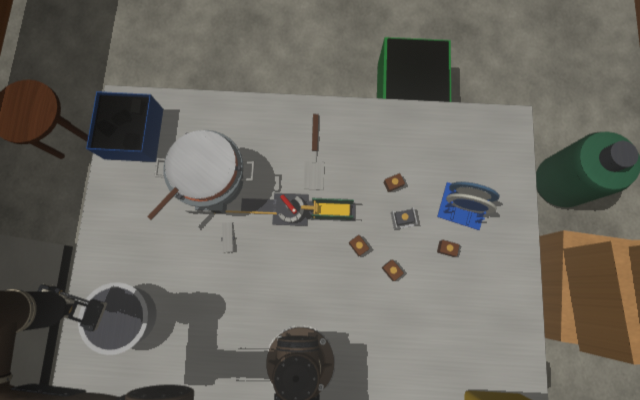

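View pics/wrist0.png

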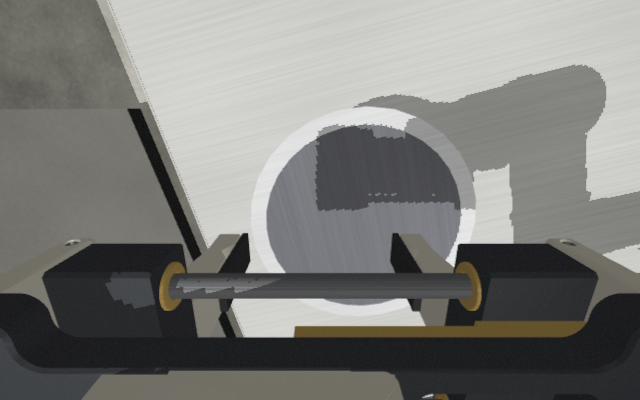

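The charcoal-dark weight sits in the aluminium channel at top (405,217) / scene (211,245). The look-alikes are four brown blocks at top (395,183), (359,245), (394,270) and (449,248). I choose the dark one and check it in close crops.

Run:
```python
import cv2,pickle,numpy as np
s,fr=pickle.load(open("f0.pkl","rb"))
t=fr["top"]["pixels"][:,:,::-1]; c=fr["scene"]["pixels"][:,:,::-1]
a=cv2.resize(t[160:290,200:470],(800,385),interpolation=cv2.INTER_NEAREST)
b=cv2.resize(c[160:300,180:420],(800,467),interpolation=cv2.INTER_NEAREST)
cv2.imwrite("pics/tc0.png",a);cv2.imwrite("pics/sc0.png",b)
```

```text
(no output)
```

View pics/tc0.png

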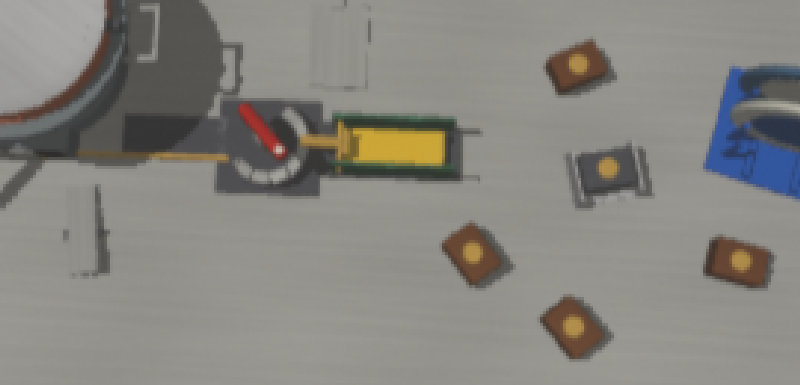

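View pics/sc0.png

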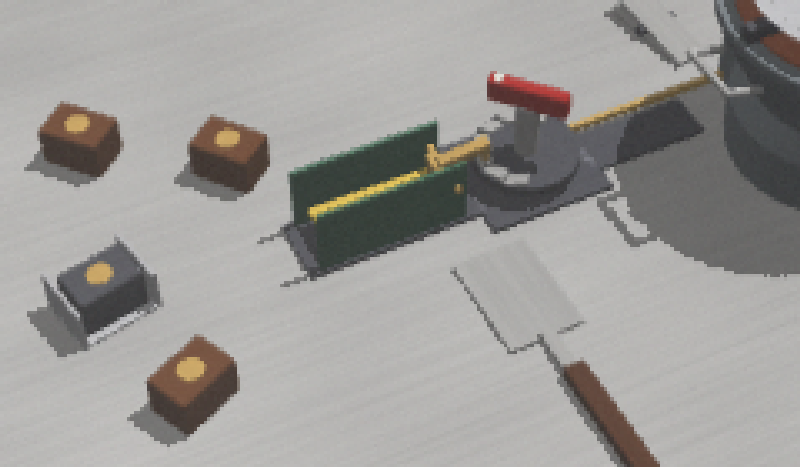

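The crops confirm it: a dark block with a brass disc between the two aluminium walls. Next I measure from masks and depth.

```bash
cat > h.py <<'E'
import numpy as np, cv2
from scipy.spatial.transform import Rotation as R
def cloud(f,T=None):
    T=f["cam_to_world"] if T is None else T
    z=f["z_map"].astype(float); v,u=np.mgrid[0:z.shape[0],0:z.shape[1]]
    P=np.stack([(u-f["cx"])/f["fx"]*z,(v-f["cy"])/f["fy"]*z,z],-1)
    return P@T[:3,:3].T+T[:3,3]
def ray(f,uv,h,T=None):
    T=f["cam_to_world"] if T is None else T
    uv=np.atleast_2d(np.asarray(uv,float))
    d=np.c_[(uv[:,0]-f["cx"])/f["fx"],(uv[:,1]-f["cy"])/f["fy"],np.ones(len(uv))]@T[:3,:3].T
    o=T[:3,3]; return o+d*((h-o[2])/d[:,2])[:,None]
def Twrist(s,f):
    T=np.eye(4);T[:3,:3]=R.from_euler('xyz',s["ee_rot"]).as_matrix();T[:3,3]=s["eef_pos"]
    return T@f["mount"]
def hsv(f): return cv2.cvtColor(f["pixels"],cv2.COLOR_RGB2HSV).astype(int)
def masks(f):
    H=hsv(f);h,s,v=H[...,0],H[...,1],H[...,2]
    return dict(red=((h<8)|(h>172))&(s>150)&(v>80), yellow=(h>20)&(h<32)&(s>150)&(v>120),
      green=(h>45)&(h<90)&(s>60)&(v<110), brass=(h>12)&(h<25)&(s>100)&(v>120), dark=(s<60)&(v<95))
def rect(P):
    r=cv2.minAreaRect((P[:,:2]*1000).astype(np.float32)); return np.round(r[0],1),np.round(r[1],1),round(r[2],1)
E
python3 - <<'E'
from h import *; import pickle
s,fr=pickle.load(open("f0.pkl","rb"))
roi={"top":dict(knob=(270,185,320,230),ped=(310,190,362,230),w=(385,200,425,235)),
     "scene":dict(knob=(320,175,360,215),ped=(260,190,330,245),w=(188,228,232,268))}
for n in ["top","scene"]:
    f=fr[n];P=cloud(f);M=masks(f)
    for r,m in [("knob","red"),("ped","yellow"),("ped","green"),("w","brass"),("w","dark")]:
        a,b,c,d=roi[n][r]; k=np.zeros(P.shape[:2],bool);k[b:d,a:c]=True;k&=M[m]
        p=P[k]; vv,uu=np.nonzero(k)
        print(n,r,m,k.sum(),"uv",uu.mean().round(1),vv.mean().round(1),"mean",(p.mean(0)*1000).round(1),"z pct",(np.percentile(p[:,2],[5,50,95])*1000).round(1),rect(p))
E
```

```text
top knob red 68 uv 286.8 202.2 mean [539.9  75.9 112.7] z pct [107.1 112.5 118.4] (array([540.3,  75.2]), array([61.6, 14.1]), 42.9)
top ped yellow 349 uv 333.6 208.6 mean [541.7 -89.7  28.6] z pct [22.5 27.8 34.9] (array([538.9, -86.3]), array([ 50.8, 121.1]), 4.3)
top ped green 46 uv 332.7 207.3 mean [538.8 -85.   68.6] z pct [60.  68.9 77.3] (array([537.3, -83.4]), array([ 60.7, 141.6]), 1.0)
top w brass 35 uv 404.4 216.2 mean [ 516.3 -336.7   91.1] z pct [42.8 48.  52.8] (array([ 389.3, -208. ]), array([ 22.7, 404.7]), 44.5)
top w dark 237 uv 405.1 218.1 mean [ 519.1 -350.3   35.9] z pct [-1.  45.  52.2] (array([ 519.1, -357. ]), array([57.2, 97.8]), 14.9)
scene knob red 49 uv 340.3 186.3 mean [541.3  71.7 113. ] z pct [109.  112.6 116.7] (array([537.9,  67.2]), array([72.8, 14.5]), 46.5)
scene ped yellow 5 uv 292.6 215.8 mean [517.5 -80.4  28.4] z pct [24.3 29.2 30.8] (array([518., -85.]), array([ 5.7, 91.1]), 3.9)
scene ped green 2 uv 301.5 215.0 mean [568.6 -72.5  77.8] z pct [75.9 77.8 79.6] (array([568.6, -72.5]), array([91.9,  0. ]), 93.4)
scene w brass 37 uv 209.3 241.5 mean [ 522.1 -348.9   48.5] z pct [44.1 48.5 52.2] (array([ 521.3, -347.5]), array([20.1, 24.6]), 62.5)
scene w dark 286 uv 211.2 250.3 mean [ 546.4 -352.5   36.5] z pct [ 8.6 29.3 47.6] (array([ 987.5, -390.5]), array([ 88.7, 973.2]), 85.1)
```

```bash
cat > plan.py <<'E'
# usage: plan.py kind ...  -> prints rows
from h import *
from station import arm
def rows(target,yaw,n,pol=False,s=None):
    s=s or arm.get_state(); Rc=R.from_euler('xyz',s["ee_rot"]); p=np.array(s["eef_pos"]);p0=p.copy()
    Rt=R.from_euler('xyz',[-np.pi/2,0,np.radians(yaw)]); t=np.array(target)
    dr=(Rc.inv()*Rt).as_rotvec(); out=[]
    for i in range(1,n+1):
        a=i/n
        if pol:
            r0,r1=np.hypot(*p0[:2]),np.hypot(*t[:2]);a0,a1=np.arctan2(p0[1],p0[0]),np.arctan2(t[1],t[0])
            r=r0+(r1-r0)*a;th=a0+(a1-a0)*a;q=np.array([r*np.cos(th),r*np.sin(th),p0[2]+(t[2]-p0[2])*a])
        else: q=p0+(t-p0)*a
        Rk=Rc*R.from_rotvec(dr*(i-1)/n)
        out.append((Rk.inv().apply(q-p)*1000).round(1)); p=q
    print("pos",(p0*1000).round(1),"yaw",np.degrees(s["ee_rot"][2]).round(1),"t",round(s["t"],2),"rot/row",np.degrees(dr/n).round(2))
    for k in range(0,n,5): print([list(map(float,o)) for o in out[k:k+5]])
if __name__=="__main__":
    import sys
    a=list(map(float,sys.argv[1:6])); rows(a[:3],a[3],int(a[4]),len(sys.argv)>6)
E
python3 plan.py 0.50 -0.33 0.30 90 32 pol
```

```text
pos [160.9 655.2 225.8] yaw 166.2 t 0.15 rot/row [-0.    2.38 -0.  ]
[[-40.2, -2.3, 3.6], [-40.0, -2.3, 4.3], [-39.7, -2.3, 5.0], [-39.5, -2.3, 5.7], [-39.2, -2.3, 6.4]]
[[-39.0, -2.3, 7.1], [-38.7, -2.3, 7.8], [-38.4, -2.3, 8.5], [-38.1, -2.3, 9.2], [-37.8, -2.3, 9.8]]
[[-37.5, -2.3, 10.5], [-37.1, -2.3, 11.1], [-36.8, -2.3, 11.8], [-36.4, -2.3, 12.4], [-36.1, -2.3, 13.0]]
[[-35.7, -2.3, 13.6], [-35.3, -2.3, 14.3], [-34.9, -2.3, 14.8], [-34.5, -2.3, 15.4], [-34.1, -2.3, 16.0]]
[[-33.7, -2.3, 16.6], [-33.2, -2.3, 17.1], [-32.8, -2.3, 17.7], [-32.3, -2.3, 18.2], [-31.9, -2.3, 18.7]]
[[-31.4, -2.3, 19.2], [-30.9, -2.3, 19.7], [-30.4, -2.3, 20.2], [-29.9, -2.3, 20.7], [-29.4, -2.3, 21.2]]
[[-28.9, -2.3, 21.6], [-28.4, -2.3, 22.1]]
```

Request:
move_arm:
  deltas:
    - {"dp":[-36,-16,4],"rotation":[0,2.4,0]}
    - {"dp":[-36,-16,4],"rotation":[0,2.4,0]}
    - {"dp":[-36,-16,5],"rotation":[0,2.4,0]}
    - {"dp":[-36,-16,5],"rotation":[0,2.4,0]}
    - {"dp":[-36,-16,6],"rotation":[0,2.4,0]}

```text
t: 0.57
eef_pos: [0.3214, 0.5742, 0.3007]
ee_rot: [-1.557, 0.003, 2.694]
force: [-0.1, 1.1, -0.5]
width: 0.0878
```

Request:
move_arm:
  deltas:
    - {"dp":[-39,0,7],"rotation":[0,2.4,0]}
    - {"dp":[-39,0,8],"rotation":[0,2.4,0]}
    - {"dp":[-39,0,8],"rotation":[0,2.4,0]}
    - {"dp":[-38,0,9],"rotation":[0,2.4,0]}
    - {"dp":[-38,0,10],"rotation":[0,2.4,0]}

```text
t: 0.98
eef_pos: [0.473, 0.436, 0.305]
ee_rot: [-1.563, 0.005, 2.476]
force: [1.1, 0.4, 0.1]
width: 0.0877
```

```bash
python3 plan.py 0.50 -0.33 0.30 90 27 pol
```

```text
pos [473. 436. 305.] yaw 141.8 t 0.98 rot/row [-0.01  1.92 -0.02]
[[-30.8, 0.4, 7.4], [-30.6, 0.4, 7.9], [-30.4, 0.4, 8.3], [-30.1, 0.4, 8.8], [-29.9, 0.4, 9.2]]
[[-29.7, 0.4, 9.7], [-29.5, 0.4, 10.1], [-29.2, 0.4, 10.6], [-29.0, 0.4, 11.0], [-28.7, 0.4, 11.4]]
[[-28.5, 0.4, 11.9], [-28.2, 0.3, 12.3], [-27.9, 0.3, 12.7], [-27.7, 0.3, 13.1], [-27.4, 0.3, 13.5]]
[[-27.1, 0.3, 13.9], [-26.8, 0.3, 14.3], [-26.5, 0.3, 14.7], [-26.2, 0.3, 15.0], [-25.9, 0.3, 15.4]]
[[-25.6, 0.3, 15.8], [-25.2, 0.2, 16.1], [-24.9, 0.2, 16.5], [-24.6, 0.2, 16.8], [-24.3, 0.2, 17.2]]
[[-23.9, 0.2, 17.5], [-23.6, 0.2, 17.8]]
```

Request:
move_arm:
  deltas:
    - {"dp":[-38,0,9],"rotation":[0,2.5,0]}
    - {"dp":[-38,0,10],"rotation":[0,2.5,0]}
    - {"dp":[-38,0,11],"rotation":[0,2.5,0]}
    - {"dp":[-37,0,12],"rotation":[0,2.5,0]}
    - {"dp":[-37,0,13],"rotation":[0,2.5,0]}

```text
t: 1.4
eef_pos: [0.5761, 0.2589, 0.3042]
ee_rot: [-1.561, 0.007, 2.246]
force: [0.8, -0.2, -0.0]
width: 0.0878
```

Request:
move_arm:
  deltas:
    - {"dp":[-37,0,14],"rotation":[0,2.5,0]}
    - {"dp":[-36,0,15],"rotation":[0,2.5,0]}
    - {"dp":[-36,0,16],"rotation":[0,2.5,0]}
    - {"dp":[-35,0,16],"rotation":[0,2.5,0]}
    - {"dp":[-35,0,17],"rotation":[0,2.5,0]}

```text
t: 1.82
eef_pos: [0.6113, 0.0575, 0.3037]
ee_rot: [-1.558, 0.009, 2.016]
force: [-0.3, 0.2, -0.7]
width: 0.0877
```

```bash
cat > snap.py <<'E'
from h import *
from station import arm
import pickle,sys
tag=sys.argv[1]; fr={}
s=arm.get_state()
for n in sys.argv[2:]:
    s=arm.get_state(); f=arm.grab_frame(n); fr[n]=f
    cv2.imwrite(f"pics/{n}_{tag}.png",f["pixels"][:,:,::-1])
    if n=="wrist": f["T"]=Twrist(s,f)
    else: f["T"]=f["cam_to_world"]
pickle.dump((s,fr),open(f"{tag}.pkl","wb"))
print("t",s["t"],"pos",(s["eef_pos"]*1000).round(1),"rot",np.degrees(s["ee_rot"]).round(2),"q",s["q"].round(2),"F",s["force"].round(1),"w",round(s["width"]*1000,1))
E
python3 snap.py a wrist
```

```text
t 1.8167 pos [611.3  57.5 303.7] rot [-89.29   0.51 115.53] q [ 0.42  0.23 -0.    0.01 -1.35  0.03] F [-0.3  0.2 -0.7] w 87.7
```

View pics/wrist_a.png

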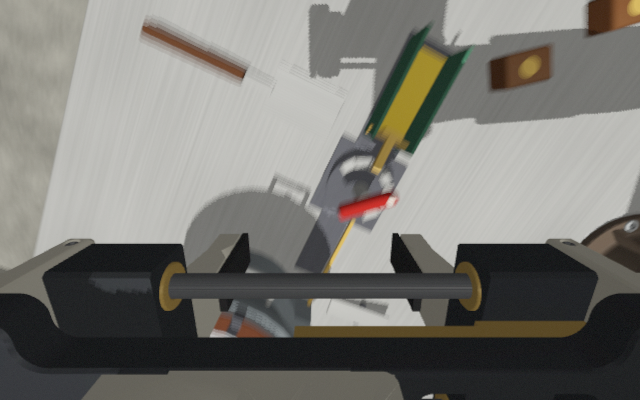

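The picture is blurred by motion: knob at about (368,206), pedal at (412,90), brown block at (520,67). I move on and will look again at rest.

```bash
python3 plan.py 0.50 -0.29 0.30 95 12 pol
```

```text
pos [610.8  51.6 304.2] yaw 115.2 t 1.87 rot/row [-0.06  1.68 -0.06]
[[-27.8, 0.8, 14.2], [-27.3, 0.8, 14.8], [-26.9, 0.8, 15.3], [-26.4, 0.7, 15.8], [-25.9, 0.7, 16.3]]
[[-25.4, 0.6, 16.8], [-24.9, 0.6, 17.3], [-24.4, 0.6, 17.7], [-23.9, 0.5, 18.2], [-23.4, 0.5, 18.6]]
[[-22.9, 0.4, 19.0], [-22.3, 0.4, 19.4]]
```

Request:
move_arm:
  deltas:
    - {"dp":[-33,0,17],"rotation":[0,2,0]}
    - {"dp":[-33,0,18],"rotation":[0,2,0]}
    - {"dp":[-32,0,19],"rotation":[0,2,0]}
    - {"dp":[-31,0,19],"rotation":[0,2,0]}
    - {"dp":[-31,0,20],"rotation":[0,2,0]}

```text
t: 2.28
eef_pos: [0.5806, -0.1329, 0.3047]
ee_rot: [-1.556, 0.011, 1.829]
force: [0.6, -0.4, -0.9]
width: 0.0875
```

Request:
move_arm:
  deltas:
    - {"dp":[-31,0,20],"rotation":[0,2,0]}
    - {"dp":[-31,0,20],"rotation":[0,2,0]}
    - {"dp":[-30,0,20],"rotation":[0,2,0]}
    - {"dp":[0,0,0],"rotation":[0,0,0]}
    - {"dp":[0,0,0],"rotation":[0,0,0]}

```text
t: 2.7
eef_pos: [0.5364, -0.2465, 0.3056]
ee_rot: [-1.555, 0.013, 1.711]
force: [0.8, 0.3, 0.3]
width: 0.0875
```

```bash
python3 snap.py b wrist
```

```text
t 2.7 pos [ 536.4 -246.5  305.6] rot [-89.09   0.72  98.01] q [-0.09  0.18 -0.06  0.02 -1.34  0.23] F [0.8 0.3 0.3] w 87.5
```

View pics/wrist_b.png

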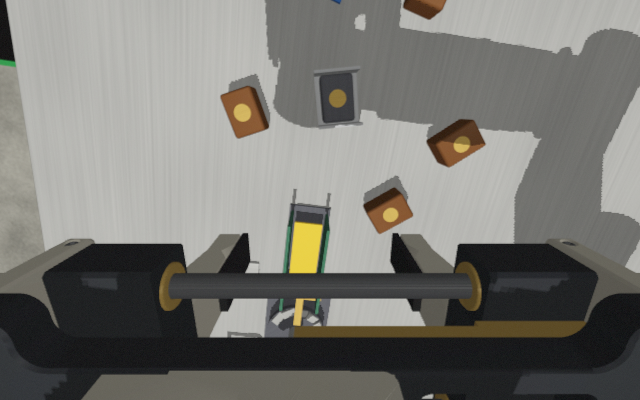

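The weight is at (338,98) in the channel, whose walls are at rows 68 and 125. The brown blocks are at (243,112), (460,145), (390,213) and the top edge. The pedal is at (306,247).

Run:
```python
from h import *; import pickle
s,fr=pickle.load(open("b.pkl","rb")); f=fr["wrist"];T=f["T"]
M=masks(f);H=hsv(f)
def comp(m,a,b,c,d):
    k=np.zeros(m.shape,np.uint8);k[b:d,a:c]=m[b:d,a:c]
    n,l,st,ce=cv2.connectedComponentsWithStats(k);i=1+np.argmax(st[1:,4]);return l==i,ce[i],st[i]
P=cloud(f,T)
for nm,m,box,h in [("brass",M["brass"],(320,80,356,116),.047),("dark",(H[...,2]<85)&(H[...,1]<90),(316,70,358,124),.047)]:
    k,c,st=comp(m,*box);vv,uu=np.nonzero(k)
    print(nm,c.round(1),st,ray(f,c,h,T).round(4),"z med",np.median(P[k][:,2]).round(4))
    W=ray(f,np.c_[uu,vv],h,T);print(rect(W))
print("sheet z",np.median(P[180:200,100:200,2]))
# scene/top brass at .047
s,fr=pickle.load(open("f0.pkl","rb"))
print(ray(fr["top"],(404.4,216.2),.047),ray(fr["scene"],(209.3,241.5),.047))
im=f["pixels"][50:145,280:400,::-1];cv2.imwrite("pics/b_crop.png",cv2.resize(im,None,fx=6,fy=6,interpolation=cv2.INTER_NEAREST))
# channel wall top corners to world at z .044
for uv in [(314,69),(359,67),(318,127),(361,124)]: print(uv,ray(f,uv,.044,T)[0].round(4))
```

```text
brass [337.2  98. ] [329  90  17  17 228] [[ 0.5221 -0.3477  0.047 ]] z med 0.0461
(array([ 522.2, -347.5]), array([22.3, 21. ]), 8.0)
dark [336.4  95.6] [ 316   70   42   53 1373] [[ 0.5235 -0.3506  0.047 ]] z med 0.0453
(array([ 520.8, -349.4]), array([55.9, 65.6]), 13.5)
sheet z -0.0011855887193829018
[[ 0.52417141 -0.34528414  0.047     ]] [[ 0.52103258 -0.3486744   0.047     ]]
(314, 69) [ 0.5589 -0.3802  0.044 ]
(359, 67) [ 0.4987 -0.3913  0.044 ]
(318, 127) [ 0.543  -0.3051  0.044 ]
(361, 124) [ 0.4824 -0.3177  0.044 ]
```

View pics/b_crop.png

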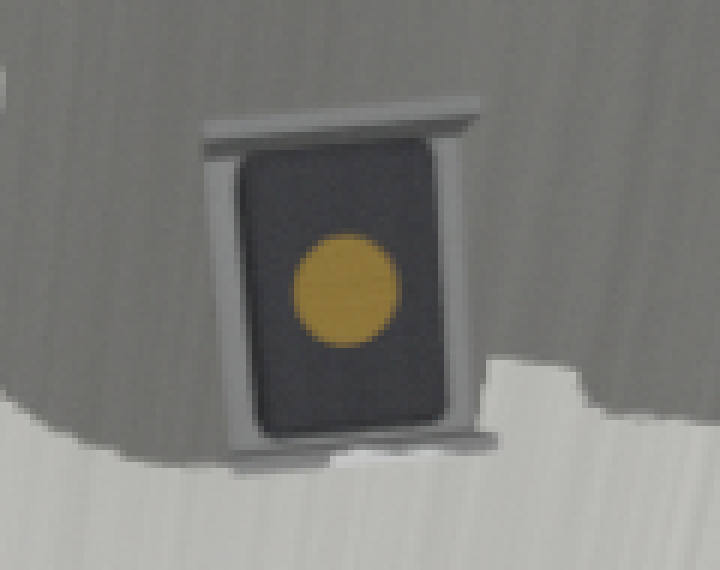

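```bash
python3 - <<'E'
from h import *; import pickle
s,fr=pickle.load(open("b.pkl","rb")); f=fr["wrist"];T=f["T"]
C=[ray(f,uv,.047,T)[0] for uv in [(320.3,75),(352,73),(354.3,119.5),(323.7,122)]]
for i in range(4):
    d=C[(i+1)%4]-C[i];print(np.hypot(*d[:2]).round(4),np.degrees(np.arctan2(d[1],d[0])).round(1))
print("centre",np.mean(C,0).round(4))
for uv in [(243,112),(461,145),(390,215),(423,5)]: print("brown",uv,ray(f,uv,.044,T)[0].round(3))
M=masks(f)["yellow"].copy();M[:,:270]=0;M[:,340:]=0;M[272:]=0
vv,uu=np.nonzero(M);L=[];
for v in range(225,268,3):
    u=uu[vv==v]
    if len(u): L.append([*ray(f,(u.min()-.5,v),.03,T)[0][:2],*ray(f,(u.max()+.5,v),.03,T)[0][:2]])
L=np.array(L);print((L[::4]*1000).round(1))
for j in (0,2):
    p=np.polyfit(L[:,j+1],L[:,j],1);print("edge dx/dy",p, np.degrees(np.arctan(p[0])))
# top image: green inner edges / yellow
t=pickle.load(open("f0.pkl","rb"))[1]["top"];M=masks(t)["yellow"].copy();M[:,:312]=0;M[:,362:]=0;M[:180]=0;M[230:]=0
vv,uu=np.nonzero(M);W=ray(t,np.c_[uu,vv],.034);print("pedal top",rect(W),W.mean(0).round(4))
vv,uu=np.nonzero(M&(np.arange(640)>318));W=ray(t,np.c_[uu,vv],.034);print("pedal top",rect(W),W.mean(0).round(4))
E
python3 plan.py 0.522 -0.3475 0.12 101 8
```

```text
0.0431 -168.6
0.0611 103.0
0.0436 12.5
0.0619 -77.5
centre [ 0.5215 -0.3479  0.047 ]
brown (243, 112) [ 0.651 -0.311  0.044]
brown (461, 145) [ 0.33  -0.309  0.044]
brown (390, 215) [ 0.412 -0.187  0.044]
brown (423, 5) [ 0.43  -0.475  0.044]
[[ 559.6 -143.7  515.5 -149.6]
 [ 560.5 -121.8  515.8 -127.8]
 [ 559.7  -99.6  514.4 -105.6]
 [ 558.9  -76.7  514.7  -82.5]]
edge dx/dy [-0.01845244  0.55745335] -1.057127182783143
edge dx/dy [-0.01457307  0.5132398 ] -0.8349165745257414
pedal top (array([540.8, -85.5]), array([ 40.9, 120.8]), 3.1) [ 0.5407 -0.0895  0.034 ]
pedal top (array([541.1, -91. ]), array([ 40.9, 109.8]), 3.1) [ 0.5407 -0.0913  0.034 ]
pos [ 536.5 -246.2  305.6] yaw 98.1 t 2.75 rot/row [-0.12 -0.37 -0.09]
[[-12.0, 23.4, 3.2], [-12.0, 23.4, 3.3], [-12.0, 23.4, 3.4], [-12.0, 23.3, 3.6], [-12.0, 23.3, 3.7]]
[[-12.1, 23.3, 3.8], [-12.1, 23.3, 3.9], [-12.1, 23.2, 4.1]]
```

Request:
move_arm:
  deltas:
    - {"dp":[-20,24,5],"rotation":[-0.2,-0.8,-0.1]}
    - {"dp":[-20,24,6],"rotation":[-0.2,-0.8,-0.1]}
    - {"dp":[-20,24,6],"rotation":[-0.2,-0.8,-0.2]}
    - {"dp":[-20,24,6],"rotation":[-0.2,-0.8,-0.2]}
    - {"dp":[-18,24,6],"rotation":[-0.2,-0.8,-0.2]}

```text
t: 3.17
eef_pos: [0.531, -0.3465, 0.1899]
ee_rot: [-1.585, 0.004, 1.796]
force: [0.8, -0.7, 0.5]
width: 0.0878
```

```bash
python3 plan.py 0.522 -0.3478 0.07 102 5
```

```text
pos [ 531.  -346.5  189.9] yaw 102.9 t 3.17 rot/row [ 0.17  0.18 -0.05]
[[0.2, 24.0, 2.2], [0.2, 24.0, 2.1], [0.2, 24.0, 2.0], [0.2, 24.0, 1.9], [0.1, 24.0, 1.9]]
```

Request:
move_arm:
  deltas:
    - {"dp":[0,24,2],"rotation":[0.2,0.2,0]}
    - {"dp":[0,24,2],"rotation":[0.2,0.2,0]}
    - {"dp":[0,24,2],"rotation":[0.2,0.2,0]}
    - {"dp":[0,24,2],"rotation":[0.2,0.2,0]}
    - {"dp":[0,16,2],"rotation":[0.1,0.2,0]}

```text
t: 3.58
eef_pos: [0.5235, -0.3474, 0.0697]
ee_rot: [-1.567, 0.002, 1.783]
force: [-0.5, -0.0, -0.5]
width: 0.088
```

```bash
python3 snap.py c wrist; python3 plan.py 0.522 -0.3478 0.012 102 4
```

```text
t 3.5833 pos [ 523.5 -347.4   69.7] rot [-89.8    0.13 102.17] q [-0.27  0.42 -0.29  0.   -0.87  0.48] F [-0.5 -0.  -0.5] w 88.0
pos [ 521.6 -346.5   66.6] yaw 102.1 t 3.63 rot/row [-0.1   0.03  0.01]
[[-0.3, 13.7, -0.1], [-0.3, 13.7, -0.1], [-0.3, 13.7, -0.1], [-0.3, 13.7, -0.1]]
```

View pics/wrist_c.png

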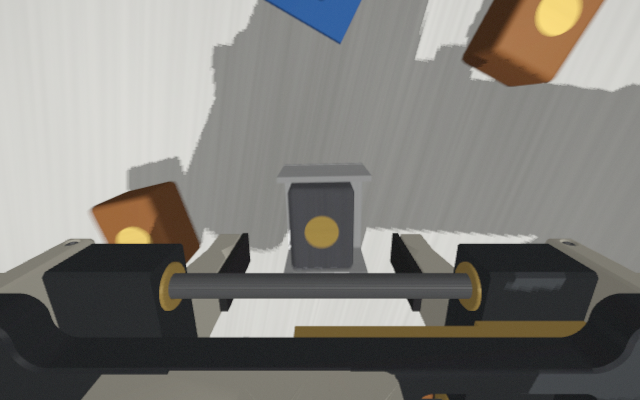

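The weight is centred between the fingers (brass mark at (322,232), fingers at columns 248 and 392). I descend.

Request:
move_arm:
  deltas:
    - {"dp":[0,14,0],"rotation":[0,0,0]}
    - {"dp":[0,14,0],"rotation":[0,0,0]}
    - {"dp":[0,14,0],"rotation":[0,0,0]}
    - {"dp":[0,12,0],"rotation":[0,0,0]}
    - {"dp":[0,1,0],"rotation":[0,0,0]}

```text
t: 4.05
eef_pos: [0.5249, -0.3423, 0.0098]
ee_rot: [-1.563, -0.001, 1.791]
force: [0.4, -0.0, 0.5]
width: 0.0877
```

Request:
move_arm:
  deltas:
    - {"dp":[0,0,0],"rotation":[0,0,0]}
    - {"dp":[0,0,0],"rotation":[0,0,0]}
    - {"dp":[0,0,0],"rotation":[0,0,0]}
    - {"dp":[0,0,0],"rotation":[0,0,0]}
    - {"dp":[0,0,0],"rotation":[0,0,0]}
  jaw: 255
  squeeze: 35

```text
t: 4.47
eef_pos: [0.5277, -0.3417, 0.0128]
ee_rot: [-1.565, 0.001, 1.794]
force: [0.1, -1.0, 0.3]
width: 0.0598
```

Request:
move_arm:
  deltas:
    - {"dp":[0,1,0],"rotation":[0,0,0]}
    - {"dp":[0,0,0],"rotation":[0,0,0]}
    - {"dp":[0,0,0],"rotation":[0,0,0]}
    - {"dp":[0,0,0],"rotation":[0,0,0]}
    - {"dp":[0,0,0],"rotation":[0,0,0]}

```text
t: 4.88
eef_pos: [0.5258, -0.3419, 0.0126]
ee_rot: [-1.564, 0.001, 1.793]
force: [-1.4, 0.1, 0.7]
width: 0.0458
```

Request:
move_arm:
  deltas:
    - {"dp":[0,-8,0],"rotation":[0,0,0]}
    - {"dp":[0,-16,0],"rotation":[0,0,0]}
    - {"dp":[0,-20,0],"rotation":[0,0,0]}
    - {"dp":[0,-20,0],"rotation":[0,0,0]}
    - {"dp":[0,-6,0],"rotation":[0,0,0]}

```text
t: 5.3
eef_pos: [0.5223, -0.3393, 0.0793]
ee_rot: [-1.554, -0.008, 1.79]
force: [0.5, -0.7, -6.9]
width: 0.0457
```

```bash
python3 snap.py d wrist; python3 plan.py 0.430 -0.342 0.078 102 5
```

```text
t 5.3 pos [ 522.3 -339.3   79.3] rot [-89.06  -0.44 102.58] q [-0.26  0.41 -0.27  0.   -0.9   0.48] F [ 0.5 -0.7 -6.9] w 45.7
pos [ 522.3 -339.3   79.3] yaw 102.6 t 5.35 rot/row [-0.18  0.11  0.09]
[[3.5, 0.6, 18.1], [3.5, 0.5, 18.1], [3.4, 0.5, 18.2], [3.4, 0.4, 18.2], [3.4, 0.3, 18.2]]
```

View pics/wrist_d.png

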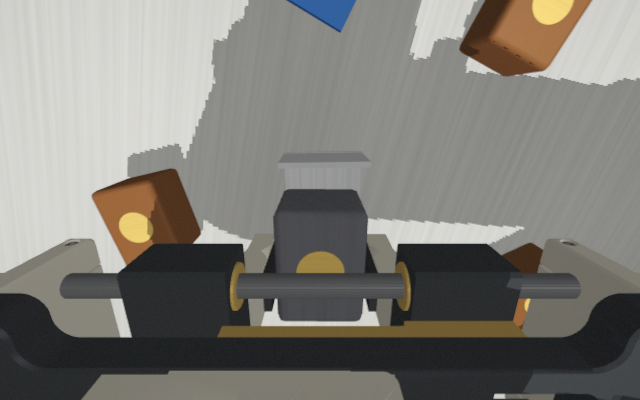

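The weight hangs straight in the grip (column 320) and the channel is empty behind it. The z force of -6.9 N fits the stated mass.

Request:
move_arm:
  deltas:
    - {"dp":[3,0,18],"rotation":[-0.2,0.1,0.1]}
    - {"dp":[3,0,20],"rotation":[-0.2,0.1,0.1]}
    - {"dp":[3,0,20],"rotation":[-0.2,0.1,0.1]}
    - {"dp":[3,0,20],"rotation":[-0.2,0.1,0.1]}
    - {"dp":[3,0,14],"rotation":[-0.2,0.1,0.1]}

```text
t: 5.77
eef_pos: [0.4275, -0.3423, 0.075]
ee_rot: [-1.572, -0.002, 1.782]
force: [0.0, -0.2, -7.7]
width: 0.0461
```

```bash
python3 plan.py 0.430 -0.342 0.013 102 5
```

```text
pos [ 427.5 -342.3   75. ] yaw 102.1 t 5.77 rot/row [0.02 0.02 0.02]
[[-0.1, 12.4, -0.5], [-0.1, 12.4, -0.5], [-0.1, 12.4, -0.5], [-0.1, 12.4, -0.5], [-0.1, 12.4, -0.5]]
```

Request:
move_arm:
  deltas:
    - {"dp":[0,15,0],"rotation":[0,0,0]}
    - {"dp":[0,18,0],"rotation":[0,0,0]}
    - {"dp":[0,14,0],"rotation":[0,0,0]}
    - {"dp":[0,8,0],"rotation":[0,0,0]}
    - {"dp":[0,4,0],"rotation":[0,0,0]}

```text
t: 6.18
eef_pos: [0.4204, -0.3403, 0.0111]
ee_rot: [-1.57, -0.006, 1.777]
force: [-0.2, 0.8, -8.3]
width: 0.0459
```

Request:
move_arm:
  deltas:
    - {"dp":[0,2,0],"rotation":[0,0,0]}
    - {"dp":[0,2,0],"rotation":[0,0,0]}

```text
t: 6.35
eef_pos: [0.4201, -0.3401, 0.0093]
ee_rot: [-1.567, -0.006, 1.779]
force: [-11.5, 11.8, 40.0]
width: 0.0454
```

Request:
move_arm:
  deltas:
    - {"dp":[0,-1,0],"rotation":[0,0,0]}
    - {"dp":[0,0,0],"rotation":[0,0,0]}

```text
t: 6.52
eef_pos: [0.4213, -0.3403, 0.012]
ee_rot: [-1.569, -0.005, 1.78]
force: [0.0, 0.0, -7.5]
width: 0.0457
```

Request:
move_arm:
  deltas:
    - {"dp":[0,0,0],"rotation":[0,0,0]}
    - {"dp":[0,0,0],"rotation":[0,0,0]}
    - {"dp":[0,0,0],"rotation":[0,0,0]}
    - {"dp":[0,0,0],"rotation":[0,0,0]}
  jaw: 75

```text
t: 6.85
eef_pos: [0.4251, -0.342, 0.0145]
ee_rot: [-1.575, 0.0, 1.782]
force: [0.1, -0.1, -0.5]
width: 0.0609
```

Request:
move_arm:
  deltas:
    - {"dp":[0,-20,0],"rotation":[0,0,0]}
    - {"dp":[0,-25,0],"rotation":[0,0,0]}
    - {"dp":[0,-30,0],"rotation":[0,3,0]}
    - {"dp":[0,-35,0],"rotation":[0,7,0]}
    - {"dp":[0,-35,0],"rotation":[0,7,0]}
  jaw: 0

```text
t: 7.27
eef_pos: [0.4208, -0.3407, 0.1573]
ee_rot: [-1.56, -0.005, 1.478]
force: [1.6, -1.0, 0.1]
width: 0.0861
```

Request:
move_arm:
  deltas:
    - {"dp":[0,-15,0],"rotation":[0,7,0]}
    - {"dp":[0,0,0],"rotation":[0,7,0]}
    - {"dp":[0,0,0],"rotation":[0,7,0]}
    - {"dp":[0,0,0],"rotation":[0,7,0]}
    - {"dp":[0,0,0],"rotation":[0,7,0]}

```text
t: 7.68
eef_pos: [0.4266, -0.3441, 0.1859]
ee_rot: [-1.58, -0.003, 0.853]
force: [0.4, 0.8, -0.6]
width: 0.0875
```

Request:
move_arm:
  deltas:
    - {"dp":[0,0,0],"rotation":[0,7,0]}
    - {"dp":[0,0,0],"rotation":[0,7,0]}
    - {"dp":[0,0,0],"rotation":[0,7,0]}
    - {"dp":[0,0,0],"rotation":[0,7,0]}
    - {"dp":[0,0,0],"rotation":[0,0,0]}

```text
t: 8.1
eef_pos: [0.4275, -0.3448, 0.1876]
ee_rot: [-1.58, -0.01, 0.347]
force: [-0.8, -0.0, 0.3]
width: 0.0876
```

```bash
python3 snap.py e wrist
```

```text
t 8.1 pos [ 427.5 -344.8  187.6] rot [-90.52  -0.55  19.89] q [-0.32  0.17 -0.33  0.   -1.05 -0.9 ] F [-0.8 -0.   0.3] w 87.6
```

View pics/wrist_e.png

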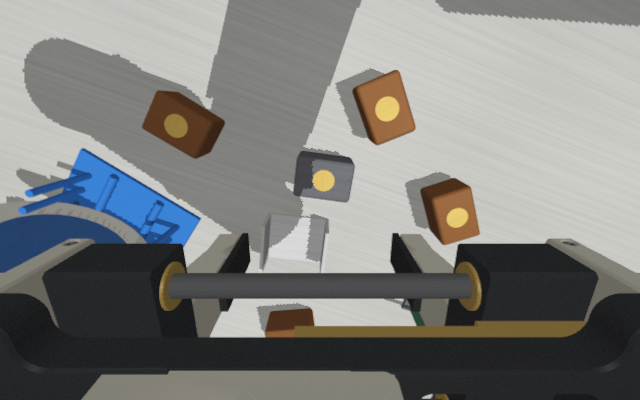

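The weight stands free at (323,178). The empty channel is at (296,240) and the nearest brown blocks are at (387,107), (182,125) and (455,212).

```bash
cat > weight.py <<'E'
from h import *; import pickle,sys
tag,a,b,c,d=sys.argv[1],*map(int,sys.argv[2:6]); h=float(sys.argv[6]) if len(sys.argv)>6 else .044
s,fr=pickle.load(open(tag+".pkl","rb")); f=fr["wrist"];T=f["T"];H=hsv(f);P=cloud(f,T)
B=masks(f)["brass"]; k=np.zeros_like(B);k[b:d,a:c]=B[b:d,a:c]
vv,uu=np.nonzero(k);e=cv2.minEnclosingCircle(np.c_[uu,vv].astype(np.float32))
print("brass",e,ray(f,e[0],h,T)[0].round(4),"z",np.median(P[k][:,2]).round(4))
# top-face pixels: depth near h, inside box
k2=np.zeros_like(B);k2[b:d,a:c]=(np.abs(P[b:d,a:c,2]-h)<.008);k2&=(H[...,1]<80)|B
k2=cv2.morphologyEx(k2.astype(np.uint8),cv2.MORPH_OPEN,np.ones((3,3)))
vv,uu=np.nonzero(k2);print("top face",rect(ray(f,np.c_[uu,vv],h,T)))
E
python3 weight.py e 290 145 360 208; python3 plan.py 0.422 -0.345 0.075 12 6
```

```text
brass ((322.8658447265625, 180.03659057617188), 10.908584594726562) [ 0.4217 -0.3453  0.044 ] z 0.0432
top face (array([ 421. , -345.6]), array([45.7, 62.8]), 11.8)
pos [ 427.5 -344.8  187.6] yaw 20.3 t 8.15 rot/row [0.08 1.38 0.1 ]
[[-1.1, 18.7, 0.5], [-1.0, 18.8, 0.4], [-1.0, 18.8, 0.4], [-1.0, 18.8, 0.3], [-1.0, 18.8, 0.3]]
[[-0.9, 18.8, 0.2]]
```

Request:
move_arm:
  deltas:
    - {"dp":[-1,22,0],"rotation":[0.1,1.7,0.1]}
    - {"dp":[-1,22,0],"rotation":[0.1,1.7,0.1]}
    - {"dp":[-1,22,0],"rotation":[0.1,1.7,0.1]}
    - {"dp":[-1,22,0],"rotation":[0.1,1.7,0.1]}
    - {"dp":[-1,20,0],"rotation":[0.1,1.5,0.1]}

```text
t: 8.57
eef_pos: [0.4287, -0.3494, 0.0825]
ee_rot: [-1.58, -0.012, 0.231]
force: [-0.4, -0.3, -0.2]
width: 0.0876
```

```bash
python3 plan.py 0.4213 -0.3455 0.010 12 4
```

```text
pos [ 428.7 -349.4   82.5] yaw 13.2 t 8.57 rot/row [0.13 0.31 0.18]
[[-1.8, 18.1, 1.5], [-1.8, 18.1, 1.5], [-1.7, 18.1, 1.4], [-1.7, 18.1, 1.4]]
```

Request:
move_arm:
  deltas:
    - {"dp":[-5,8,2],"rotation":[0.2,0.6,0.3]}
    - {"dp":[-3,15,1],"rotation":[0.2,0.6,0.3]}
    - {"dp":[-2,20,1],"rotation":[0.1,0,0.1]}
    - {"dp":[-2,18,1],"rotation":[0,0,0]}
    - {"dp":[-2,10,0],"rotation":[0,0,0]}

```text
t: 8.98
eef_pos: [0.4129, -0.3478, 0.0082]
ee_rot: [-1.57, 0.002, 0.229]
force: [-0.0, 0.7, -0.5]
width: 0.0877
```

```bash
python3 plan.py 0.4213 -0.3455 0.010 12 2
```

```text
pos [ 412.9 -347.8    8.2] yaw 13.1 t 8.98 rot/row [-0.02  0.56 -0.06]
[[4.4, -0.9, 0.2], [4.4, -0.9, 0.2]]
```

Request:
move_arm:
  deltas:
    - {"dp":[4,0,1],"rotation":[0,0.6,0]}
    - {"dp":[3,0,1],"rotation":[0,0.5,0]}
    - {"dp":[0,0,0],"rotation":[0,0,0]}

```text
t: 9.23
eef_pos: [0.4184, -0.344, 0.0074]
ee_rot: [-1.568, 0.005, 0.215]
force: [0.0, -0.4, -0.1]
width: 0.0878
```

Request:
move_arm:
  deltas:
    - {"dp":[0,0,0],"rotation":[0,0,0]}
    - {"dp":[0,0,0],"rotation":[0,0,0]}
    - {"dp":[0,0,0],"rotation":[0,0,0]}
    - {"dp":[0,0,0],"rotation":[0,0,0]}
    - {"dp":[0,0,0],"rotation":[0,0,0]}
  jaw: 255
  squeeze: 40

```text
t: 9.65
eef_pos: [0.4213, -0.3445, 0.011]
ee_rot: [-1.572, 0.0, 0.219]
force: [-0.2, -0.2, -5.8]
width: 0.0639
```

Request:
move_arm:
  deltas:
    - {"dp":[0,0,0],"rotation":[0,0,0]}
    - {"dp":[0,0,0],"rotation":[0,0,0]}

```text
t: 9.82
eef_pos: [0.4213, -0.3444, 0.011]
ee_rot: [-1.572, -0.0, 0.219]
force: [0.1, -0.2, -2.3]
width: 0.0636
```

Request:
move_arm:
  deltas:
    - {"dp":[0,-8,0],"rotation":[0,0,0]}
    - {"dp":[0,-20,0],"rotation":[0,0,0]}
    - {"dp":[0,-30,0],"rotation":[0,0,0]}
    - {"dp":[0,-36,0],"rotation":[0,0,0]}
    - {"dp":[0,-36,0],"rotation":[0,0,0]}

```text
t: 10.23
eef_pos: [0.4113, -0.3397, 0.1345]
ee_rot: [-1.553, 0.022, 0.215]
force: [1.2, -0.5, -7.9]
width: 0.0638
```

```bash
python3 plan.py 0.63 -0.09 0.25 1 10
```

```text
pos [ 411.3 -339.7  134.5] yaw 12.3 t 10.23 rot/row [-0.09  1.13 -0.14]
[[26.4, -11.8, 19.9], [26.1, -11.8, 20.4], [25.7, -11.7, 20.9], [25.3, -11.7, 21.4], [24.9, -11.7, 21.9]]
[[24.5, -11.7, 22.4], [24.1, -11.6, 22.8], [23.6, -11.6, 23.3], [23.2, -11.6, 23.7], [22.8, -11.6, 24.2]]
```

Request:
move_arm:
  deltas:
    - {"dp":[27,-12,20],"rotation":[-0.1,1.1,-0.1]}
    - {"dp":[26,-12,21],"rotation":[-0.1,1.1,-0.1]}
    - {"dp":[26,-12,22],"rotation":[-0.1,1.1,-0.2]}
    - {"dp":[26,-12,22],"rotation":[-0.1,1.1,-0.2]}
    - {"dp":[25,-12,23],"rotation":[-0.1,1.1,-0.2]}

```text
t: 10.65
eef_pos: [0.5182, -0.2105, 0.2019]
ee_rot: [-1.563, 0.01, 0.104]
force: [1.0, -0.2, -7.3]
width: 0.0639
```

Request:
move_arm:
  deltas:
    - {"dp":[24,-12,23],"rotation":[-0.1,1.1,-0.1]}
    - {"dp":[24,-12,23],"rotation":[-0.1,1.1,-0.1]}
    - {"dp":[24,-12,24],"rotation":[-0.1,1.1,-0.1]}
    - {"dp":[12,-6,14],"rotation":[0,1,0]}
    - {"dp":[0,0,0],"rotation":[0,0,0]}

```text
t: 11.07
eef_pos: [0.5974, -0.1094, 0.2457]
ee_rot: [-1.564, 0.01, 0.026]
force: [-0.0, -0.6, -7.2]
width: 0.0638
```

Request:
move_arm:
  deltas:
    - {"dp":[0,0,0],"rotation":[0,0,0]}

```text
t: 11.15
eef_pos: [0.5969, -0.1081, 0.245]
ee_rot: [-1.564, 0.012, 0.028]
force: [-0.5, -0.2, -9.0]
width: 0.0638
```

```bash
python3 snap.py g wrist top
```

```text
t 11.2 pos [ 596.8 -108.3  244.8] rot [-89.58   0.69   1.56] q [ 0.14  0.24 -0.1  -0.01 -1.23 -1.68] F [ 0.3 -0.9 -8.5] w 64.1
```

View pics/wrist_g.png

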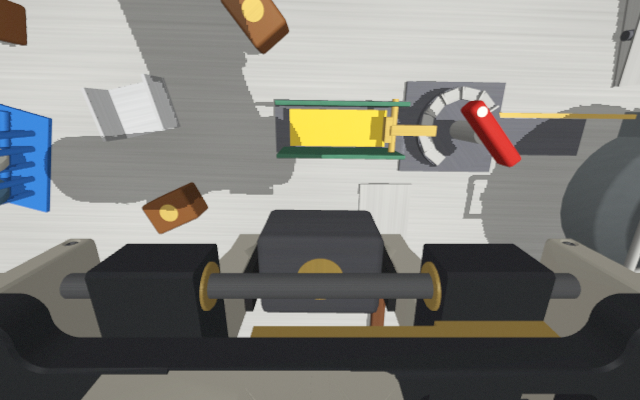

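Clear view at rest: pedal plate (290–385, 108–147), green cheeks at rows 102 and 153, and the red bar centred at (491,133) with its white dot at (482,112).

Run:
```python
from h import *; import pickle
s,fr=pickle.load(open("g.pkl","rb")); f=fr["wrist"];T=f["T"];M=masks(f);P=cloud(f,T);H=hsv(f)
im=f["pixels"][75:180,260:540,::-1];cv2.imwrite("pics/g_crop.png",cv2.resize(im,(800,300),interpolation=cv2.INTER_NEAREST))
def box(m,a,b,c,d):
    k=np.zeros_like(m);k[b:d,a:c]=m[b:d,a:c];return k
k=box(M["red"],455,90,530,175);k=cv2.erode(k.astype(np.uint8),np.ones((2,2)))>0
print("red z",np.percentile(P[k][:,2],[5,50,95]).round(4))
top=k&(P[...,2]>.103)
vv,uu=np.nonzero(top);r=cv2.minAreaRect(np.c_[uu,vv].astype(np.float32));print("pix rect",r)
print("top rect",rect(ray(f,np.c_[uu,vv],.113,T)), rect(P[top]))
g=box(M["green"],270,90,412,170)
for rows,nm in [((90,125),"cheek A"),((130,170),"cheek B")]:
    q=g.copy();q[:rows[0]]=0;q[rows[1]:]=0;pp=P[q];t=pp[pp[:,2]>.068]
    print(nm,q.sum(),np.percentile(pp[:,2],[5,50,95]).round(3),"top",len(t),rect(t), "fit x=a*y+b",np.polyfit(t[:,1],t[:,0],1).round(4),"y",t[:,1].min().round(3),t[:,1].max().round(3))
y=box(M["yellow"],285,105,388,150);vv,uu=np.nonzero(y);pp=P[y]
print("pedal",rect(pp),np.percentile(pp[:,2],[5,50,95]).round(4)); A=np.c_[pp[:,:2]-pp[:,:2].mean(0),np.ones(len(pp))];print("plane",np.linalg.lstsq(A,pp[:,2],rcond=None)[0].round(4),pp.mean(0).round(4))
for v in (112,120,130,140): 
    u=uu[vv==v];print(v,u.min(),u.max(),ray(f,[(u.min()-.5,v),(u.max()+.5,v)],.034,T).round(4).tolist())
```

```text
red z [0.0982 0.1107 0.1125]
pix rect ((491.7120361328125, 134.583984375), (73.74430084228516, 21.629976272583008), 55.304840087890625)
top rect (array([535.4,  64.6]), array([79.9, 19.6]), 43.6) (array([ 5.175e+02, -4.000e-01]), array([217.4,  50.5]), 76.0)
cheek A 69 [0.06  0.073 0.075] top 58 (array([509.5, -69.8]), array([  0.4, 115.3]), 0.8) fit x=a*y+b [-0.0149  0.5085] y -0.127 -0.012
cheek B 972 [0.01  0.051 0.075] top 248 (array([540.8, -96.7]), array([ 51.9, 125.7]), 3.4) fit x=a*y+b [-0.0401  0.5603] y -0.158 -0.032
pedal (array([536.7, -86.4]), array([ 46. , 123.5]), 0.6) [0.0244 0.026  0.0278]
plane [-0.1569 -0.0424  0.0275] [ 0.5363 -0.0874  0.0275]
112 290 385 [[0.5188, -0.147, 0.034], [0.5155, -0.0274, 0.034]]
120 290 383 [[0.5284, -0.147, 0.034], [0.5252, -0.029, 0.034]]
130 290 382 [[0.5406, -0.1471, 0.034], [0.5375, -0.0291, 0.034]]
140 290 383 [[0.5531, -0.1471, 0.034], [0.5499, -0.0266, 0.034]]
```

View pics/g_crop.png

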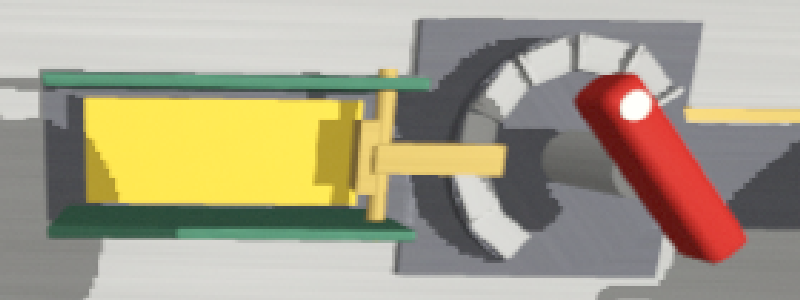

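Run:
```python
from h import *; import pickle
s,fr=pickle.load(open("g.pkl","rb")); f=fr["wrist"];T=f["T"];P=cloud(f,T);H=hsv(f)
print("cam",T[:3,3].round(4))
for u in list(range(272,412,5)): 
    c=[P[v,u] for v in (118,124,136,140)]
    m=np.median(c,0);print(u,(m[1:]*1000).round(1).tolist(),f["pixels"][136,u].tolist(),end=" | ")
print()
# top camera
f0=pickle.load(open("f0.pkl","rb"))[1]["top"];P=cloud(f0)
for u in range(308,362,3): print(u,(np.median(P[204:213,u],0)[1:]*1000).round(1).tolist(),f0["pixels"][210,u].tolist(),end=" | ")
```

```text
cam [ 0.5157 -0.1119  0.4027]
272 [-174.7, -1.4] [134, 134, 130] | 277 [-167.0, 4.5] [76, 77, 80] | 282 [-160.2, 3.9] [74, 76, 80] | 287 [-153.3, 3.7] [78, 78, 82] | 292 [-144.5, 27.3] [180, 155, 49] | 297 [-138.1, 27.1] [179, 155, 47] | 302 [-131.6, 27.7] [255, 232, 81] | 307 [-125.2, 26.0] [255, 232, 82] | 312 [-118.7, 26.8] [255, 233, 84] | 317 [-112.3, 26.2] [255, 233, 82] | 322 [-105.8, 26.0] [255, 233, 83] | 327 [-99.3, 26.1] [255, 233, 81] | 332 [-92.8, 25.8] [255, 233, 84] | 337 [-86.4, 26.4] [255, 234, 85] | 342 [-79.9, 25.8] [255, 234, 84] | 347 [-73.4, 26.4] [255, 234, 86] | 352 [-66.9, 25.8] [255, 234, 85] | 357 [-60.3, 25.7] [255, 234, 85] | 362 [-53.8, 25.0] [255, 235, 87] | 367 [-47.2, 25.1] [255, 234, 84] | 372 [-40.9, 26.0] [179, 155, 47] | 377 [-34.2, 24.3] [178, 156, 48] | 382 [-28.8, 29.2] [135, 113, 48] | 387 [-28.0, 52.8] [236, 207, 117] | 392 [-21.4, 51.7] [231, 202, 114] | 397 [-2.4, 4.1] [129, 130, 137] | 402 [4.0, 4.4] [143, 145, 152] | 407 [11.3, 3.9] [74, 76, 80] | 
308 [4.4, 7.3] [63, 59, 54] | 311 [-6.8, 13.4] [66, 61, 54] | 314 [-18.4, 53.5] [165, 132, 69] | 317 [-29.0, 53.3] [143, 116, 56] | 320 [-39.6, 25.6] [131, 108, 45] | 323 [-50.6, 26.9] [204, 166, 56] | 326 [-61.6, 24.5] [204, 166, 55] | 329 [-72.6, 27.5] [204, 166, 56] | 332 [-83.5, 28.4] [203, 166, 56] | 335 [-94.6, 26.4] [203, 166, 55] | 338 [-105.6, 26.9] [203, 166, 55] | 341 [-116.5, 28.6] [203, 167, 56] | 344 [-127.5, 29.0] [203, 167, 57] | 347 [-138.5, 29.3] [203, 167, 56] | 350 [-150.9, 4.5] [78, 70, 56] | 353 [-162.1, 6.3] [80, 79, 81] | 356 [-173.8, 0.2] [143, 141, 135] | 359 [-184.6, 0.9] [148, 146, 140] |
```

Run:
```python
from h import *; import pickle
s,fr=pickle.load(open("g.pkl","rb")); f=fr["wrist"];T=f["T"];H=hsv(f);G=(H[...,0]>45)&(H[...,0]<95)&(H[...,1]>70)
for u in (290,310,330,350,370,385,400):
    v=np.nonzero(G[90:170,u])[0]+90
    A=v[v<125];B=v[v>125]
    bright=[x for x in B if H[x,u,2]>90]
    print(u,"A",A.min(),A.max(),"B",B.min(),B.max(),"bright",bright[:1],bright[-1:],"x:",ray(f,[(u,A.min()-.5),(u,A.max()+.5),(u,(bright or [0])[0]-.5),(u,B.max()+.5)],.076,T)[:,0].round(4))
k=masks(f)["yellow"]
for u in (310,330,350):
    v=np.nonzero(k[100:155,u])[0]+100;print("yel",u,v.min(),v.max(),ray(f,[(u,v.min()-.5),(u,v.max()+.5)],.027,T)[:,:2].round(4).tolist())
# knob: bar outline incl. white dot
def bar(f,T,a,b,c,d):
    Hh=hsv(f);m=(((Hh[...,0]<10)|(Hh[...,0]>170))&(Hh[...,1]>110)).astype(np.uint8);k=np.zeros_like(m);k[b:d,a:c]=m[b:d,a:c]
    n,l,st,_=cv2.connectedComponentsWithStats(k);i=1+np.argmax(st[1:,4]);k=(l==i).astype(np.uint8)
    k=cv2.morphologyEx(k,cv2.MORPH_CLOSE,np.ones((9,9)));P=cloud(f,T)
    vv,uu=np.nonzero(k);print("all",rect(ray(f,np.c_[uu,vv],.113,T)))
    k2=k.astype(bool)&(P[...,2]>.107);vv,uu=np.nonzero(k2);print("top",k2.sum(),rect(ray(f,np.c_[uu,vv],.113,T)))
bar(f,T,455,85,530,175)
f0=pickle.load(open("f0.pkl","rb"))[1]
bar(f0["top"],f0["top"]["cam_to_world"],270,185,305,220);bar(f0["scene"],f0["scene"]["cam_to_world"],315,170,360,205)
bar(fr["top"],fr["top"]["T"],270,185,305,220)
```

```text
290 A 101 104 B 147 157 bright [np.int64(155)] [np.int64(157)] x: [0.5064 0.5105 0.5653 0.5688]
310 A 101 105 B 147 157 bright [np.int64(155)] [np.int64(157)] x: [0.5058 0.511  0.5647 0.5682]
330 A 101 105 B 148 157 bright [np.int64(154)] [np.int64(157)] x: [0.5052 0.5104 0.5629 0.5676]
350 A 101 105 B 148 157 bright [np.int64(154)] [np.int64(157)] x: [0.5046 0.5098 0.5623 0.567 ]
370 A 101 106 B 148 158 bright [np.int64(155)] [np.int64(158)] x: [0.504  0.5102 0.5629 0.5675]
385 A 102 106 B 148 158 bright [np.int64(155)] [np.int64(158)] x: [0.5046 0.5098 0.5624 0.5671]
400 A 102 106 B 154 158 bright [np.int64(155)] [np.int64(158)] x: [0.5041 0.5093 0.562  0.5666]
yel 310 109 145 [[0.5139, -0.1217], [0.5602, -0.121]]
yel 330 110 145 [[0.5144, -0.0964], [0.5595, -0.0947]]
yel 350 110 145 [[0.5137, -0.0711], [0.5588, -0.0684]]
all (array([534.4,  63.3]), array([84.4, 21.8]), 43.6)
top 1246 (array([534.6,  63.7]), array([82.5, 19.9]), 42.8)
all (array([540.3,  75.9]), array([65. , 16.2]), 43.8)
top 77 (array([540.9,  75.4]), array([64.9, 14.7]), 43.0)
all (array([544. ,  62.1]), array([80.4, 33.7]), 42.2)
top 103 (array([538.8,  65.7]), array([77.6, 21.3]), 42.2)
all (array([524.7,  55.9]), array([10.1,  7.4]), 48.0)
top 9 (array([524.7,  55.9]), array([10.1,  7.4]), 48.0)
```

View pics/top_g.png

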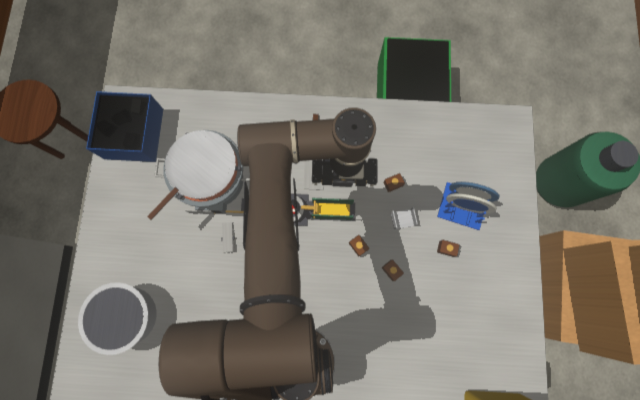

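```bash
python3 plan.py 0.537 -0.105 0.125 1 6
```

```text
pos [ 596.4 -109.1  244.7] yaw 1.5 t 11.25 rot/row [-0.07  0.09 -0.12]
[[-9.6, 20.1, 0.8], [-9.7, 20.1, 0.8], [-9.7, 20.0, 0.8], [-9.8, 20.0, 0.8], [-9.8, 20.0, 0.8]]
[[-9.8, 20.0, 0.8]]
```

Request:
move_arm:
  deltas:
    - {"dp":[-11,20,1],"rotation":[-0.1,0.1,-0.1]}
    - {"dp":[-11,22,1],"rotation":[-0.1,0.1,-0.1]}
    - {"dp":[-11,22,1],"rotation":[-0.1,0.1,-0.1]}
    - {"dp":[-12,22,1],"rotation":[-0.1,0.1,-0.1]}
    - {"dp":[-12,22,1],"rotation":[-0.1,0.1,-0.1]}

```text
t: 11.67
eef_pos: [0.5364, -0.1097, 0.1368]
ee_rot: [-1.574, -0.002, 0.013]
force: [-0.2, -0.3, -8.4]
width: 0.064
```

Request:
move_arm:
  deltas:
    - {"dp":[-2,4,0],"rotation":[-0.1,0.1,-0.1]}
    - {"dp":[0,0,0],"rotation":[0,0,0]}

```text
t: 11.83
eef_pos: [0.5262, -0.1117, 0.1276]
ee_rot: [-1.575, 0.007, 0.008]
force: [0.1, 0.2, -6.0]
width: 0.0639
```

```bash
python3 snap.py i wrist scene;  python3 plan.py 0.537 -0.105 0.095 1 2
```

```text
t 11.8833 pos [ 526.2 -111.6  127.8] rot [-90.25   0.45   0.43] q [ 0.16  0.23 -0.42  0.   -0.93 -1.72] F [-1.9  0.6 -7.4] w 63.6
pos [ 527.8 -111.5  128.8] yaw 0.5 t 11.93 rot/row [ 0.13 -0.27 -0.16]
[[4.7, 16.9, 3.3], [4.7, 16.9, 3.2]]
```

View pics/wrist_i.png

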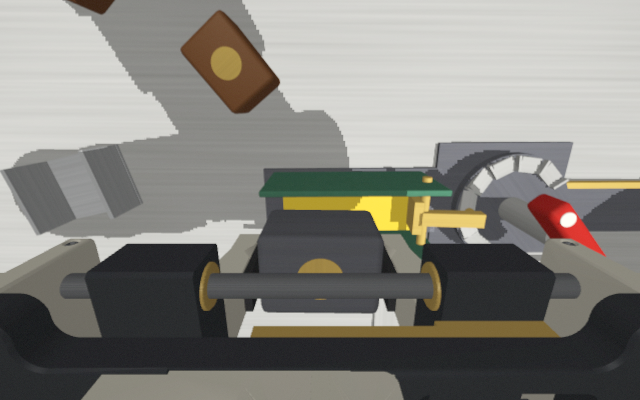

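View pics/scene_i.png

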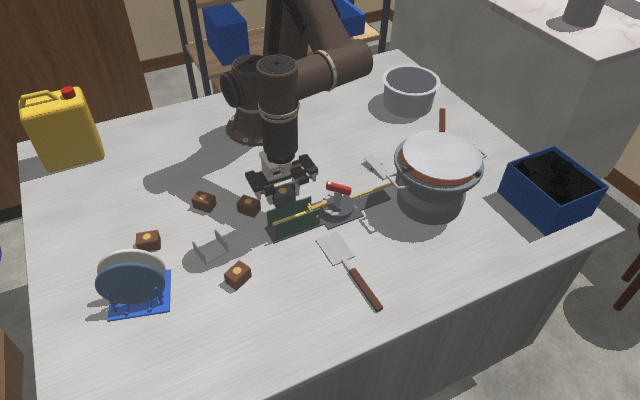

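Run:
```python
from h import *; import pickle
s,fr=pickle.load(open("i.pkl","rb")); f=fr["wrist"];T=f["T"];P=cloud(f,T);H=hsv(f);print("tcp",s["eef_pos"].round(4))
G=(H[...,0]>45)&(H[...,0]<95)&(H[...,1]>70);G[:150]=0;G[215:]=0
for u in (290,330,370,400):
    v=np.nonzero(G[:,u])[0]; pz=P[v,u]; t=pz[pz[:,2]>.070]
    print("cheekA",u,v.min(),v.max(),"rayx",ray(f,[(u,v.min()-.5),(u,v.max()+.5)],.076,T)[:,0].round(4),"top pts x",t[:,0].min().round(4) if len(t) else None,t[:,0].max().round(4) if len(t) else None, "z",pz[:,2].round(3)[[0,-1]])
# weight: column profile
for u in (290,320,350):
    pts=P[205:262,u];print("w",u,[(v+205,*(1000*p).round(0)) for v,p in list(enumerate(pts))[::6]])
# near edge of top face
```

```text
tcp [ 0.5262 -0.1116  0.1278]
cheekA 290 172 195 rayx [0.4893 0.5082] top pts x 0.5052 0.5079 z [0.003 0.076]
cheekA 330 172 195 rayx [0.4891 0.5079] top pts x 0.505 0.5082 z [0.004 0.074]
cheekA 370 172 194 rayx [0.4888 0.5068] top pts x 0.5047 0.5067 z [0.005 0.075]
cheekA 400 172 194 rayx [0.4886 0.5066] top pts x 0.5044 0.5069 z [0.006 0.074]
w 290 [(205, np.float64(533.0), np.float64(-142.0), np.float64(26.0)), (211, np.float64(504.0), np.float64(-131.0), np.float64(123.0)), (217, np.float64(504.0), np.float64(-130.0), np.float64(133.0)), (223, np.float64(504.0), np.float64(-129.0), np.float64(141.0)), (229, np.float64(504.0), np.float64(-128.0), np.float64(148.0)), (235, np.float64(504.0), np.float64(-127.0), np.float64(155.0)), (241, np.float64(506.0), np.float64(-127.0), np.float64(159.0)), (247, np.float64(509.0), np.float64(-127.0), np.float64(159.0)), (253, np.float64(512.0), np.float64(-127.0), np.float64(159.0)), (259, np.float64(515.0), np.float64(-127.0), np.float64(161.0))]
w 320 [(205, np.float64(533.0), np.float64(-113.0), np.float64(26.0)), (211, np.float64(504.0),
[... 506 characters left out ...]
loat64(515.0), np.float64(-112.0), np.float64(160.0))]
w 350 [(205, np.float64(533.0), np.float64(-84.0), np.float64(25.0)), (211, np.float64(504.0), np.float64(-94.0), np.float64(121.0)), (217, np.float64(504.0), np.float64(-95.0), np.float64(131.0)), (223, np.float64(504.0), np.float64(-96.0), np.float64(141.0)), (229, np.float64(504.0), np.float64(-97.0), np.float64(148.0)), (235, np.float64(504.0), np.float64(-97.0), np.float64(155.0)), (241, np.float64(506.0), np.float64(-97.0), np.float64(158.0)), (247, np.float64(509.0), np.float64(-97.0), np.float64(160.0)), (253, np.float64(513.0), np.float64(-97.0), np.float64(158.0)), (259, np.float64(515.0), np.float64(-97.0), np.float64(160.0))]
```

Request:
move_arm:
  deltas:
    - {"dp":[5,3,3],"rotation":[0.2,-0.3,-0.2]}
    - {"dp":[4,3,3],"rotation":[0.1,-0.2,-0.2]}
    - {"dp":[0,3,0],"rotation":[0,0,0]}
    - {"dp":[0,0,0],"rotation":[0,0,0]}

```text
t: 12.27
eef_pos: [0.5426, -0.1052, 0.1231]
ee_rot: [-1.569, -0.01, 0.018]
force: [-0.6, 0.6, -8.1]
width: 0.0638
```

```bash
python3 plan.py 0.5355 -0.105 0.095 1 3
```

```text
pos [ 542.6 -105.2  123.1] yaw 1.0 t 12.27 rot/row [-0.03  0.01  0.2 ]
[[-2.5, 9.3, 0.1], [-2.4, 9.4, 0.1], [-2.4, 9.4, 0.1]]
```

Request:
move_arm:
  deltas:
    - {"dp":[-5,3,0],"rotation":[0,0,0.3]}
    - {"dp":[-1,3,0],"rotation":[0,0,0.2]}
    - {"dp":[0,3,0],"rotation":[0,0,0]}
    - {"dp":[0,3,0],"rotation":[0,0,0]}
    - {"dp":[0,3,0],"rotation":[0,0,0]}

```text
t: 12.68
eef_pos: [0.5374, -0.1051, 0.1077]
ee_rot: [-1.569, -0.003, 0.019]
force: [-0.4, 0.1, -7.0]
width: 0.0641
```

```bash
python3 plan.py 0.5355 -0.105 0.095 1 2
```

```text
pos [ 537.4 -105.1  107.7] yaw 1.1 t 12.68 rot/row [-0.04  0.03  0.07]
[[-1.0, 6.3, 0.0], [-1.0, 6.3, 0.0]]
```

Request:
move_arm:
  deltas:
    - {"dp":[-2,6,0],"rotation":[0,0,0.1]}
    - {"dp":[-1,6,0],"rotation":[0,0,0]}
    - {"dp":[0,6,0],"rotation":[0,0,0]}
    - {"dp":[0,4,0],"rotation":[0,0,0]}

```text
t: 13.02
eef_pos: [0.534, -0.1051, 0.0834]
ee_rot: [-1.569, -0.001, 0.019]
force: [-0.0, -0.3, -7.9]
width: 0.0637
```

```bash
python3 snap.py j wrist scene
python3 - <<'E'
import cv2
a=cv2.imread('pics/scene_j.png')[150:260,230:380];cv2.imwrite('pics/scene_jc.png',cv2.resize(a,(750,550),interpolation=cv2.INTER_CUBIC))
E
```

```text
t 13.0667 pos [ 533.5 -105.1   82.7] rot [-8.992e+01  3.000e-02  1.050e+00] q [ 0.16  0.29 -0.46 -0.   -0.82 -1.72] F [-1.  -0.7 -8.7] w 63.9
```

View pics/scene_jc.png

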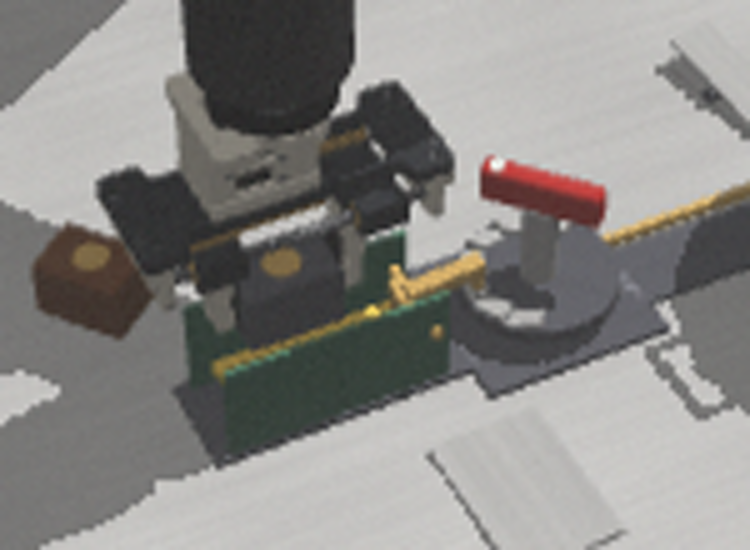

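View pics/wrist_j.png

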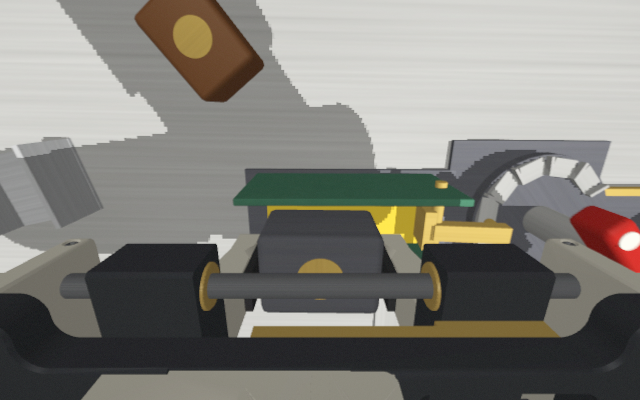

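Request:
move_arm:
  deltas:
    - {"dp":[2,6,0],"rotation":[0,0,0]}
    - {"dp":[1,7,0],"rotation":[0,0,0]}
    - {"dp":[0,7,0],"rotation":[0,0,0]}
    - {"dp":[0,6,0],"rotation":[0,0,0]}
    - {"dp":[0,5,0],"rotation":[0,0,0]}

```text
t: 13.53
eef_pos: [0.5388, -0.105, 0.0508]
ee_rot: [-1.57, -0.003, 0.019]
force: [0.6, -0.4, -7.6]
width: 0.0632
```

Request:
move_arm:
  deltas:
    - {"dp":[-2,4,0],"rotation":[0,0,0]}
    - {"dp":[0,3,0],"rotation":[0.5,0,0]}
    - {"dp":[0,3,0],"rotation":[0.5,0,0]}
    - {"dp":[0,3,0],"rotation":[0.5,0,0]}

```text
t: 13.87
eef_pos: [0.5362, -0.1045, 0.0355]
ee_rot: [-1.542, -0.002, 0.02]
force: [-0.4, 2.1, -3.8]
width: 0.0637
```

Request:
move_arm:
  deltas:
    - {"dp":[0,3,0],"rotation":[0.7,0,0]}
    - {"dp":[0,3,0],"rotation":[0.7,0,0]}
    - {"dp":[0,3,0],"rotation":[0.7,0,0]}

```text
t: 14.12
eef_pos: [0.5375, -0.1037, 0.0283]
ee_rot: [-1.501, -0.004, 0.022]
force: [-9.5, -0.1, 28.7]
width: 0.0638
```

Request:
move_arm:
  deltas:
    - {"dp":[0,3,0],"rotation":[0.7,0,0]}
    - {"dp":[0,2,0],"rotation":[0.7,0,0]}

```text
t: 14.28
eef_pos: [0.538, -0.1042, 0.0277]
ee_rot: [-1.475, -0.006, 0.025]
force: [-5.6, -0.1, 5.7]
width: 0.0639
```

Request:
move_arm:
  deltas:
    - {"dp":[0,1,0],"rotation":[0.3,0,0]}
    - {"dp":[0,0,0],"rotation":[0,0,0]}
    - {"dp":[0,0,0],"rotation":[0,0,0]}
    - {"dp":[0,0,0],"rotation":[0,0,0]}
  jaw: 40

```text
t: 14.62
eef_pos: [0.5423, -0.1058, 0.03]
ee_rot: [-1.468, -0.015, 0.024]
force: [0.2, -0.7, -0.4]
width: 0.0737
```

```bash
python3 snap.py k wrist scene
python3 - <<'E'
import cv2
a=cv2.imread('pics/scene_k.png')[150:260,230:380];cv2.imwrite('pics/scene_kc.png',cv2.resize(a,(750,550),interpolation=cv2.INTER_CUBIC))
E
```

```text
t 14.6667 pos [ 542.2 -105.7   29.9] rot [-84.14  -0.86   1.37] q [ 0.09  0.38 -0.42 -0.15 -0.75 -1.52] F [-0.6  0.5  0.3] w 73.9
```

View pics/scene_kc.png

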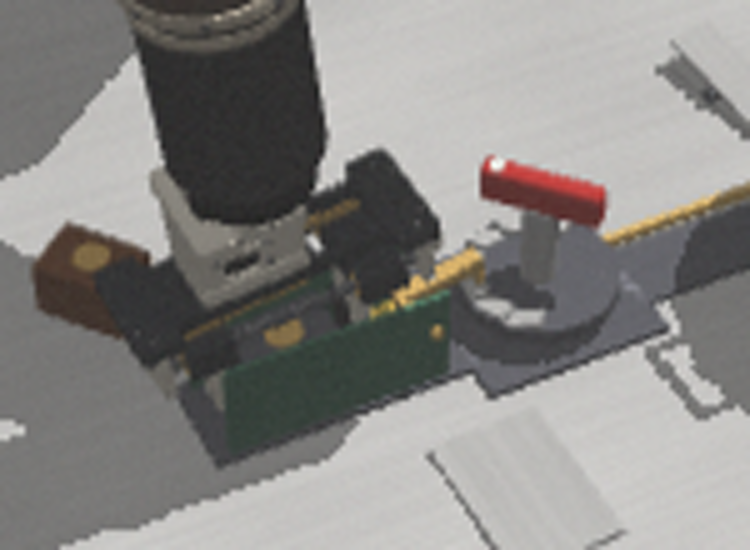

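View pics/wrist_k.png

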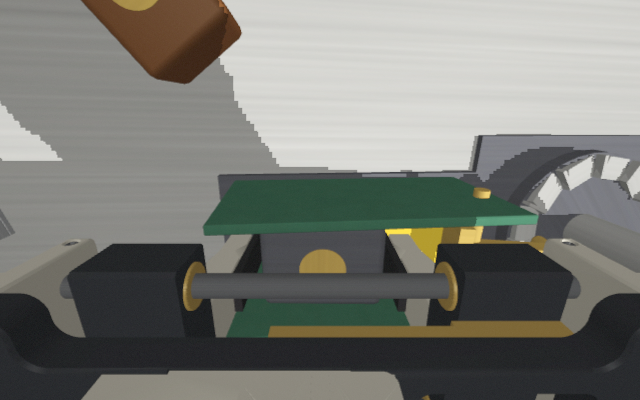

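The weight lies in the channel on the pressed pedal and is released, with zero force on the tool. I back off along the tool axis.

Request:
move_arm:
  deltas:
    - {"dp":[-1,-10,0],"rotation":[0,0,0.3]}
    - {"dp":[-1,-16,0],"rotation":[0,0,0.3]}
    - {"dp":[-1,-20,0],"rotation":[-0.5,0,0.2]}
    - {"dp":[0,-25,0],"rotation":[-1.5,0,0]}
    - {"dp":[0,-30,0],"rotation":[-1.5,0,0]}

```text
t: 15.13
eef_pos: [0.5347, -0.1149, 0.1261]
ee_rot: [-1.531, 0.014, 0.024]
force: [0.6, 0.0, -0.5]
width: 0.0736
```

Request:
move_arm:
  deltas:
    - {"dp":[15,-20,10],"rotation":[-1.3,0,0]}
    - {"dp":[20,-20,15],"rotation":[-1,0,0]}
    - {"dp":[10,0,10],"rotation":[0,0,0]}
    - {"dp":[0,0,0],"rotation":[0,0,0]}
    - {"dp":[0,0,0],"rotation":[0,0,0]}
  jaw: 0

```text
t: 15.55
eef_pos: [0.5838, -0.0778, 0.1753]
ee_rot: [-1.576, 0.003, 0.026]
force: [-0.3, -0.1, 0.4]
width: 0.0872
```

```bash
python3 snap.py l wrist
```

```text
t 15.55 pos [583.8 -77.8 175.3] rot [-90.28   0.17   1.52] q [ 0.2   0.26 -0.26  0.   -1.06 -1.75] F [-0.3 -0.1  0.4] w 87.2
```

View pics/wrist_l.png

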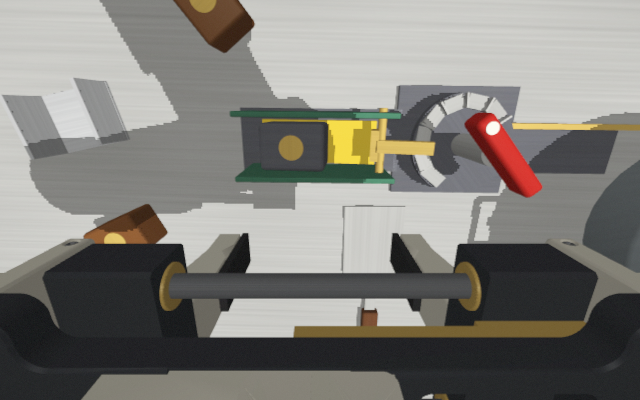

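```bash
cat > bar.py <<'E'
from h import *; import pickle,sys
tag,a,b,c,d=sys.argv[1],*map(int,sys.argv[2:6]);cam=sys.argv[6] if len(sys.argv)>6 else "wrist"
s,fr=pickle.load(open(tag+".pkl","rb")); f=fr[cam];T=f["T"];P=cloud(f,T);Hh=hsv(f)
m=(((Hh[...,0]<10)|(Hh[...,0]>170))&(Hh[...,1]>110)&(Hh[...,2]>90)).astype(np.uint8);k=np.zeros_like(m);k[b:d,a:c]=m[b:d,a:c]
n,l,st,_=cv2.connectedComponentsWithStats(k);i=1+np.argmax(st[1:,4]);k=(l==i).astype(np.uint8)
k=cv2.morphologyEx(k,cv2.MORPH_CLOSE,np.ones((13,13)))
k2=k.astype(bool)&(P[...,2]>.1085)&(P[...,2]<.12);vv,uu=np.nonzero(k2);W=ray(f,np.c_[uu,vv],.113,T)
r=rect(W);bx=cv2.boxPoints(cv2.minAreaRect((W[:,:2]*1000).astype(np.float32)));e=[bx[1]-bx[0],bx[2]-bx[1]];e=max(e,key=np.linalg.norm)
print("bar top",k2.sum(),r,"axis dir deg",np.degrees(np.arctan2(e[1],e[0])).round(1)%180,"mean",W.mean(0).round(4))
pc=W[:,:2]-W[:,:2].mean(0);w,V=np.linalg.eigh(pc.T@pc);print("pca",np.degrees(np.arctan2(V[1,1],V[0,1])).round(1)%180)
dot=(Hh[...,1]<60)&(Hh[...,2]>200)&(cv2.dilate(k,np.ones((3,3)))>0);vv,uu=np.nonzero(dot)
if len(uu): D=ray(f,(uu.mean(),vv.mean()),.113,T)[0];print("dot",uu.mean().round(1),vv.mean().round(1),D.round(4))
E
python3 bar.py l 455 100 550 205; python3 bar.py g 455 85 530 175
python3 weight.py l 250 115 335 175 .060
python3 - <<'E'
from h import *; import pickle
s,fr=pickle.load(open("l.pkl","rb")); f=fr["wrist"];P=cloud(f,f["T"])
s,fr=pickle.load(open("g.pkl","rb")); g=fr["wrist"];Pg=cloud(g,g["T"])
print("pedal",[(P[150,u]*1000).round(1).tolist() for u in (335,345,355)])
print("nose now",[(P[148,u]*1000).round(1).tolist() for u in (390,400,410,420,430)]); print("nose before",[(Pg[130,u]*1000).round(1).tolist() for u in (400,410,420,430,434)])
E
```

```text
bar top 1926 (array([534. ,  66.5]), array([79. , 15.6]), 42.9) axis dir deg 42.9 mean [0.5329 0.066  0.113 ]
pca 43.0
dot 492.7 127.3 [0.5119 0.0492 0.113 ]
bar top 1161 (array([534.7,  66.7]), array([78.4, 15.5]), 42.8) axis dir deg 42.8 mean [0.5336 0.0663 0.113 ]
pca 42.80000000000001
dot 482.2 110.3 [0.5114 0.0494 0.113 ]
brass ((298.0, 141.0), 42.19014358520508) [ 0.532 -0.101  0.06 ] z 0.0591
top face (array([ 538.4, -107.1]), array([45.5, 62.2]), 1.5)
pedal [[545.3, -63.4, 19.3], [544.9, -52.5, 20.3], [544.2, -41.9, 23.4]]
nose now [[536.6, -12.6, 57.6], [536.0, -3.8, 60.5], [535.5, 5.2, 62.0], [535.1, 14.2, 63.2], [534.6, 22.7, 65.6]]
nose before [[535.6, -13.1, 56.0], [535.2, -1.6, 57.4], [534.8, 10.0, 58.5], [534.5, 21.6, 59.1], [534.3, 25.7, 60.8]]
```

Bar top measures 79 × 15.6 mm, against 80 × 16 given. Its axis is at (0.534, 0.0665), bearing 43°. The weight is on the pedal at (0.538, -0.107), and the pawl nose has risen to about 66 mm. I go to the knob.

```bash
python3 plan.py 0.534 0.0665 0.16 43 7
```

```text
pos [583.4 -77.9 174.8] yaw 1.5 t 15.6 rot/row [ 0.03 -5.93 -0.04]
[[-6.5, 2.0, 20.8], [-4.3, 2.0, 21.4], [-2.1, 2.0, 21.7], [0.2, 2.1, 21.8], [2.4, 2.1, 21.7]]
[[4.6, 2.1, 21.3], [6.8, 2.1, 20.7]]
```

Request:
move_arm:
  deltas:
    - {"dp":[-7,2,21],"rotation":[0,-6,0]}
    - {"dp":[-4,2,21],"rotation":[0,-6,0]}
    - {"dp":[-2,2,22],"rotation":[0,-6,0]}
    - {"dp":[0,2,22],"rotation":[0,-6,0]}
    - {"dp":[2,2,22],"rotation":[0,-6,0]}

```text
t: 16.02
eef_pos: [0.5418, 0.0225, 0.1589]
ee_rot: [-1.57, 0.014, 0.56]
force: [0.4, 1.1, -0.5]
width: 0.0875
```

Request:
move_arm:
  deltas:
    - {"dp":[5,2,20],"rotation":[0,-6,0]}
    - {"dp":[5,2,14],"rotation":[0,-5,0]}
    - {"dp":[0,0,0],"rotation":[0,0,0]}
    - {"dp":[0,0,0],"rotation":[0,0,0]}

```text
t: 16.35
eef_pos: [0.5246, 0.0572, 0.1507]
ee_rot: [-1.563, 0.02, 0.768]
force: [0.3, 0.2, 0.4]
width: 0.0878
```

```bash
python3 plan.py 0.534 0.0665 0.125 43 3;python3 snap.py m wrist
```

```text
pos [524.6  57.2 150.7] yaw 44.0 t 16.35 rot/row [-0.15  0.33 -0.37]
[[4.6, 8.5, -0.0], [4.5, 8.5, 0.0], [4.5, 8.5, 0.1]]
t 16.35 pos [524.6  57.2 150.7] rot [-89.55   1.12  44.01] q [ 0.48  0.19 -0.4  -0.   -1.   -1.28] F [0.3 0.2 0.4] w 87.8
```

View pics/wrist_m.png

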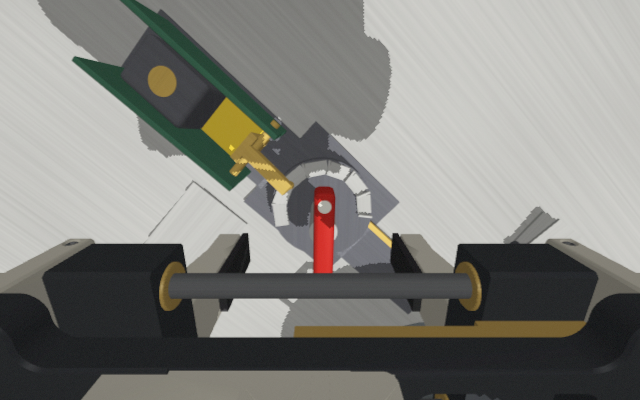

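The bar lies between the fingers, parallel to them (column 324, dot at (325,206)). The weight sits at (160,70).

Request:
move_arm:
  deltas:
    - {"dp":[6,8,0],"rotation":[-0.2,0.4,-0.5]}
    - {"dp":[5,12,0],"rotation":[-0.2,0.3,-0.4]}
    - {"dp":[3,14,0],"rotation":[-0.1,0.2,-0.2]}
    - {"dp":[1,14,0],"rotation":[0,0,0]}
    - {"dp":[0,10,0],"rotation":[0,0,0]}
  jaw: 150

```text
t: 16.82
eef_pos: [0.5376, 0.0629, 0.0921]
ee_rot: [-1.574, -0.004, 0.736]
force: [0.1, 0.4, 0.9]
width: 0.0601
```

```bash
python3 plan.py 0.534 0.0665 0.085 43 2
```

```text
pos [537.6  62.9  92.1] yaw 42.2 t 16.82 rot/row [ 0.08 -0.42  0.11]
[[-0.1, 3.6, 2.6], [-0.1, 3.6, 2.6]]
```

Request:
move_arm:
  deltas:
    - {"dp":[0,4,2],"rotation":[0.1,-0.4,0.1]}
    - {"dp":[0,2,2],"rotation":[0.1,-0.4,0.1]}
    - {"dp":[0,1,1],"rotation":[0,0,0]}
    - {"dp":[0,0,0],"rotation":[0,0,0]}
  jaw: 195

```text
t: 17.15
eef_pos: [0.533, 0.063, 0.0823]
ee_rot: [-1.568, 0.005, 0.742]
force: [0.5, 0.5, -0.2]
width: 0.0332
```

```bash
python3 plan.py 0.534 0.0665 0.085 43 2
```

```text
pos [533.   63.   82.3] yaw 42.5 t 17.15 rot/row [-0.07 -0.24 -0.14]
[[1.6, -1.4, 1.0], [1.6, -1.4, 0.9]]
```

Request:
move_arm:
  deltas:
    - {"dp":[2,-1,1],"rotation":[0,-0.3,0]}
    - {"dp":[1,-1,1],"rotation":[0,0,0]}
    - {"dp":[0,0,0],"rotation":[0,0,0]}
    - {"dp":[0,0,0],"rotation":[0,0,0]}
    - {"dp":[0,0,0],"rotation":[0,0,0]}
  jaw: 255
  squeeze: 20

```text
t: 17.57
eef_pos: [0.5299, 0.0663, 0.0825]
ee_rot: [-1.563, 0.01, 0.744]
force: [-0.3, 0.1, -6.1]
width: 0.0227
```

Run:
```python
from station import arm
s=arm.get_state();print(s["t"],s["eef_pos"].round(4),s["ee_rot"].round(3),s["force"].round(1),s["moment"].round(2),s["width"],s["q"].round(2))
```

```text
17.5667 [0.5299 0.0663 0.0825] [-1.563  0.01   0.744] [-0.3  0.1 -6.1] [ 0.15 -0.41  0.03] 0.02268408685905372 [ 0.49  0.28 -0.47 -0.01 -0.83 -1.31]
```

Request:
move_arm:
  deltas:
    - {"dp":[0,0,0],"rotation":[0,0,0]}
    - {"dp":[0,0,0],"rotation":[0,0,0]}

```text
t: 17.73
eef_pos: [0.5299, 0.0664, 0.0825]
ee_rot: [-1.563, 0.009, 0.744]
force: [1.1, -0.2, -7.2]
width: 0.0231
```

Run:
```python
from station import arm
s=arm.get_state();print(s["t"],s["eef_pos"].round(4),s["ee_rot"].round(3),s["force"].round(1),s["moment"].round(2),s["width"],s["q"].round(2))
```

```text
17.7333 [0.5299 0.0664 0.0825] [-1.563  0.009  0.744] [ 1.1 -0.2 -7.2] [ 0.01 -0.7  -0.  ] 0.02311255000779051 [ 0.49  0.28 -0.47 -0.01 -0.83 -1.31]
```

The jaws stop at 23 mm, not 16, so the fingertips (z 82 mm) have met the shaft below the bar. I open a little, rise and close again.

Request:
move_arm:
  deltas:
    - {"dp":[1,-1,0],"rotation":[0,0,-0.2]}
    - {"dp":[1,-4,0],"rotation":[-0.2,0,-0.2]}
    - {"dp":[1,-4,0],"rotation":[-0.2,0,-0.2]}
    - {"dp":[0,-1,0],"rotation":[0,0,0]}
  jaw: 180

```text
t: 18.07
eef_pos: [0.5338, 0.0687, 0.0952]
ee_rot: [-1.572, -0.004, 0.744]
force: [-0.6, -0.1, 1.5]
width: 0.0258
```

```bash
python3 plan.py 0.534 0.0665 0.091 43 1
```

```text
pos [533.8  68.7  95.2] yaw 42.6 t 18.07 rot/row [ 0.09 -0.36  0.25]
[[-1.4, 4.2, -1.8]]
```

Request:
move_arm:
  deltas:
    - {"dp":[-1,3,-1],"rotation":[0,-0.3,0.2]}
    - {"dp":[0,1,-1],"rotation":[0,0,0]}
    - {"dp":[0,0,0],"rotation":[0,0,0]}
    - {"dp":[0,0,0],"rotation":[0,0,0]}
    - {"dp":[0,0,0],"rotation":[0,0,0]}
  jaw: 255

```text
t: 18.48
eef_pos: [0.5331, 0.0693, 0.093]
ee_rot: [-1.569, -0.004, 0.751]
force: [0.6, -0.6, -0.0]
width: 0.0159
```

Run:
```python
from station import arm
s=arm.get_state();print(s["t"],s["eef_pos"].round(4),s["ee_rot"].round(3),s["force"].round(1),s["moment"].round(2),s["width"],s["q"].round(2))
```

```text
18.4833 [0.5331 0.0693 0.093 ] [-1.569 -0.004  0.751] [ 0.6 -0.6 -0. ] [-0.21 -0.24 -0.04] 0.015929248746161747 [ 0.49  0.26 -0.47 -0.   -0.84 -1.31]
```

Gripped at 15.9 mm. I turn anticlockwise and watch the forces.

Request:
move_arm:
  deltas:
    - {"dp":[0,0,0],"rotation":[0,-3,0]}
    - {"dp":[0,0,0],"rotation":[0,-4,0]}
    - {"dp":[0,0,0],"rotation":[0,-4,0]}
    - {"dp":[0,0,0],"rotation":[0,-4,0]}
    - {"dp":[0,0,0],"rotation":[0,-4,0]}

```text
t: 18.9
eef_pos: [0.5336, 0.0688, 0.0931]
ee_rot: [-1.571, -0.004, 1.094]
force: [-0.4, 0.1, 0.5]
width: 0.0156
```

```bash
cat > st.py <<'E'
from station import arm
import numpy as np
s=arm.get_state();print(round(s["t"],2),(1000*s["eef_pos"]).round(1),np.degrees(s["ee_rot"]).round(2),"F",s["force"].round(1),"M",s["moment"].round(2),"w",round(1000*s["width"],1),s["q"].round(2),"qd6",s["qd"][5].round(2))
E
python3 st.py
```

```text
18.9 [533.6  68.8  93.1] [-90.02  -0.23  62.67] F [-0.4  0.1  0.5] M [ 0.33  0.13 -0.  ] w 15.6 [ 0.49  0.26 -0.47 -0.   -0.84 -0.97] qd6 0.88
```

Request:
move_arm:
  deltas:
    - {"dp":[0,0,0],"rotation":[0,-5,0]}
    - {"dp":[0,0,0],"rotation":[0,-6,0]}
    - {"dp":[0,0,0],"rotation":[0,-6,0]}
    - {"dp":[0,0,0],"rotation":[0,-6,0]}
    - {"dp":[0,0,0],"rotation":[0,-6,0]}

```text
t: 19.32
eef_pos: [0.5346, 0.0686, 0.0931]
ee_rot: [-1.574, -0.003, 1.623]
force: [-0.2, 1.0, -0.3]
width: 0.0156
```

Request:
move_arm:
  deltas:
    - {"dp":[0,0,0],"rotation":[0,-6,0]}
    - {"dp":[0,0,0],"rotation":[0,-6,0]}
    - {"dp":[0,0,0],"rotation":[0,-6,0]}
    - {"dp":[0,0,0],"rotation":[0,-4,0]}
    - {"dp":[0,0,0],"rotation":[0,-3,0]}

```text
t: 19.73
eef_pos: [0.5355, 0.0688, 0.0931]
ee_rot: [-1.576, -0.002, 2.085]
force: [-0.8, 2.0, 0.9]
width: 0.0163
```

```bash
python3 st.py
```

```text
19.73 [535.5  68.8  93.1] [-9.0280e+01 -1.1000e-01  1.1949e+02] F [-0.8  2.   0.9] M [0.5 0.5 0. ] w 16.3 [ 0.49  0.26 -0.46 -0.   -0.84  0.03] qd6 0.66
```

Now slowly near the first possible stop (133°).

Request:
move_arm:
  deltas:
    - {"dp":[0,0,0],"rotation":[0,-3,0]}
    - {"dp":[0,0,0],"rotation":[0,-3,0]}
    - {"dp":[0,0,0],"rotation":[0,-2,0]}
    - {"dp":[0,0,0],"rotation":[0,-2,0]}

```text
t: 20.07
eef_pos: [0.5358, 0.069, 0.0931]
ee_rot: [-1.576, -0.001, 2.271]
force: [-0.6, 1.6, 1.9]
width: 0.0159
```

```bash
python3 st.py
```

```text
20.07 [535.8  69.   93.1] [-9.0280e+01 -8.0000e-02  1.3011e+02] F [-0.6  1.6  1.9] M [0.47 0.48 0.01] w 15.9 [ 0.49  0.26 -0.46 -0.   -0.84  0.21] qd6 0.45
```

Request:
move_arm:
  deltas:
    - {"dp":[0,0,0],"rotation":[0,-2,0]}
    - {"dp":[0,0,0],"rotation":[0,-2,0]}

```text
t: 20.23
eef_pos: [0.5359, 0.0691, 0.0931]
ee_rot: [-1.576, -0.001, 2.344]
force: [-0.6, 1.0, 1.1]
width: 0.0161
```

```bash
python3 st.py
```

```text
20.23 [535.9  69.1  93.1] [-9.0270e+01 -7.0000e-02  1.3432e+02] F [-0.6  1.   1.1] M [0.43 0.49 0.  ] w 16.1 [ 0.49  0.27 -0.46 -0.   -0.84  0.29] qd6 0.44
```

Request:
move_arm:
  deltas:
    - {"dp":[0,0,0],"rotation":[0,-2,0]}
    - {"dp":[0,0,0],"rotation":[0,-3,0]}
    - {"dp":[0,0,0],"rotation":[0,-4,0]}
    - {"dp":[0,0,0],"rotation":[0,-4,0]}

```text
t: 20.57
eef_pos: [0.5362, 0.0695, 0.0931]
ee_rot: [-1.576, -0.0, 2.58]
force: [-0.6, 2.0, 1.4]
width: 0.0156
```

```bash
python3 st.py
```

```text
20.57 [536.2  69.5  93.1] [-9.0290e+01 -3.0000e-02  1.4785e+02] F [-0.6  2.   1.4] M [ 0.57  0.55 -0.04] w 15.6 [ 0.49  0.27 -0.46 -0.   -0.84  0.52] qd6 0.86
```

Request:
move_arm:
  deltas:
    - {"dp":[0,0,0],"rotation":[0,-3,0]}
    - {"dp":[0,0,0],"rotation":[0,-3,0]}
    - {"dp":[0,0,0],"rotation":[0,-2,0]}

```text
t: 20.82
eef_pos: [0.5364, 0.0697, 0.0931]
ee_rot: [-1.576, -0.0, 2.73]
force: [-1.2, 1.4, 1.7]
width: 0.0154
```

```bash
python3 st.py
```

```text
20.82 [536.4  69.7  93.1] [-9.0280e+01 -1.0000e-02  1.5641e+02] F [-1.2  1.4  1.7] M [0.43 0.53 0.02] w 15.4 [ 0.49  0.27 -0.46 -0.   -0.84  0.67] qd6 0.42
```

Request:
move_arm:
  deltas:
    - {"dp":[0,0,0],"rotation":[0,-1.5,0]}
    - {"dp":[0,0,0],"rotation":[0,-1.5,0]}
    - {"dp":[0,0,0],"rotation":[0,-1.5,0]}

```text
t: 21.07
eef_pos: [0.5364, 0.0699, 0.0931]
ee_rot: [-1.575, -0.0, 2.814]
force: [-0.4, 2.2, 1.5]
width: 0.0159
```

```bash
python3 st.py
```

```text
21.07 [536.4  69.9  93.1] [-9.0270e+01 -2.0000e-02  1.6121e+02] F [-0.4  2.2  1.5] M [ 0.42  0.51 -0.04] w 15.9 [ 0.49  0.27 -0.46 -0.   -0.84  0.76] qd6 0.33
```

Request:
move_arm:
  deltas:
    - {"dp":[0,0,0],"rotation":[0,-1.5,0]}
    - {"dp":[0,0,0],"rotation":[0,-1.5,0]}

```text
t: 21.23
eef_pos: [0.5365, 0.07, 0.093]
ee_rot: [-1.575, -0.0, 2.869]
force: [-0.5, 2.1, 1.3]
width: 0.0155
```

```bash
python3 st.py
```

```text
21.23 [536.5  70.   93. ] [-9.0260e+01 -2.0000e-02  1.6437e+02] F [-0.5  2.1  1.3] M [ 0.41  0.53 -0.09] w 15.5 [ 0.49  0.27 -0.46 -0.   -0.84  0.81] qd6 0.33
```

Request:
move_arm:
  deltas:
    - {"dp":[0,0,0],"rotation":[0,-1.5,0]}
    - {"dp":[0,0,0],"rotation":[0,-1.5,0]}

```text
t: 21.4
eef_pos: [0.5365, 0.0701, 0.093]
ee_rot: [-1.575, -0.0, 2.924]
force: [-0.5, 1.1, 0.7]
width: 0.0161
```

```bash
python3 st.py
```

```text
21.4 [536.5  70.1  93. ] [-9.0260e+01 -3.0000e-02  1.6753e+02] F [-0.5  1.1  0.7] M [ 0.35  0.5  -0.03] w 16.1 [ 0.49  0.27 -0.46 -0.   -0.84  0.87] qd6 0.33
```

Request:
move_arm:
  deltas:
    - {"dp":[0,0,0],"rotation":[0,-1.5,0]}
    - {"dp":[0,0,0],"rotation":[0,-1.5,0]}

```text
t: 21.57
eef_pos: [0.5365, 0.0702, 0.093]
ee_rot: [-1.575, -0.001, 2.979]
force: [-0.7, 1.2, 2.0]
width: 0.0159
```

```bash
python3 st.py; python3 snap.py n wrist
```

```text
21.57 [536.5  70.2  93. ] [-9.025e+01 -3.000e-02  1.707e+02] F [-0.7  1.2  2. ] M [ 0.43  0.51 -0.03] w 15.9 [ 0.49  0.27 -0.46 -0.01 -0.84  0.92] qd6 0.33
t 21.5667 pos [536.5  70.2  93. ] rot [-9.025e+01 -3.000e-02  1.707e+02] q [ 0.49  0.27 -0.46 -0.01 -0.84  0.92] F [-0.7  1.2  2. ] w 15.9
```

View pics/wrist_n.png

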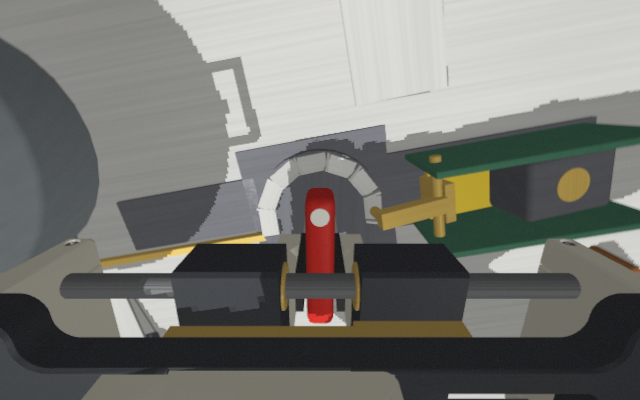

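The bar still follows the tool exactly and no stop is felt. I keep going in small steps.

Request:
move_arm:
  deltas:
    - {"dp":[0,0,0],"rotation":[0,-1.5,0]}
    - {"dp":[0,0,0],"rotation":[0,-1.5,0]}

```text
t: 21.78
eef_pos: [0.5366, 0.0704, 0.0931]
ee_rot: [-1.575, -0.001, 3.034]
force: [-1.7, 2.6, 2.0]
width: 0.0158
```

```bash
python3 st.py
```

```text
21.78 [536.6  70.4  93.1] [-9.0250e+01 -3.0000e-02  1.7382e+02] F [-1.7  2.6  2. ] M [ 0.42  0.52 -0.06] w 15.8 [ 0.49  0.27 -0.46 -0.01 -0.84  0.98] qd6 0.3
```

Request:
move_arm:
  deltas:
    - {"dp":[0,0,0],"rotation":[0,-1.5,0]}
    - {"dp":[0,0,0],"rotation":[0,-1.5,0]}

```text
t: 21.95
eef_pos: [0.5365, 0.0704, 0.0931]
ee_rot: [-1.575, -0.001, 3.087]
force: [-0.7, 2.4, 0.3]
width: 0.0159
```

```bash
python3 st.py
```

```text
21.95 [536.5  70.4  93.1] [-9.0250e+01 -4.0000e-02  1.7689e+02] F [-0.7  2.4  0.3] M [0.34 0.54 0.01] w 15.9 [ 0.49  0.27 -0.46 -0.01 -0.85  1.03] qd6 0.32
```

Request:
move_arm:
  deltas:
    - {"dp":[0,0,0],"rotation":[0,-1.5,0]}
    - {"dp":[0,0,0],"rotation":[0,-1.5,0]}

```text
t: 22.12
eef_pos: [0.5365, 0.0705, 0.093]
ee_rot: [-1.575, -0.001, 3.141]
force: [-1.8, 1.0, 1.2]
width: 0.0162
```

```bash
python3 st.py; python3 snap.py o wrist
```

```text
22.12 [536.5  70.5  93. ] [-9.0260e+01 -4.0000e-02  1.7997e+02] F [-1.8  1.   1.2] M [ 0.29  0.45 -0.01] w 16.2 [ 0.49  0.27 -0.46 -0.01 -0.85  1.08] qd6 0.32
t 22.1167 pos [536.5  70.5  93. ] rot [-9.0260e+01 -4.0000e-02  1.7997e+02] q [ 0.49  0.27 -0.46 -0.01 -0.85  1.08] F [-1.8  1.   1.2] w 16.2
```

View pics/wrist_o.png

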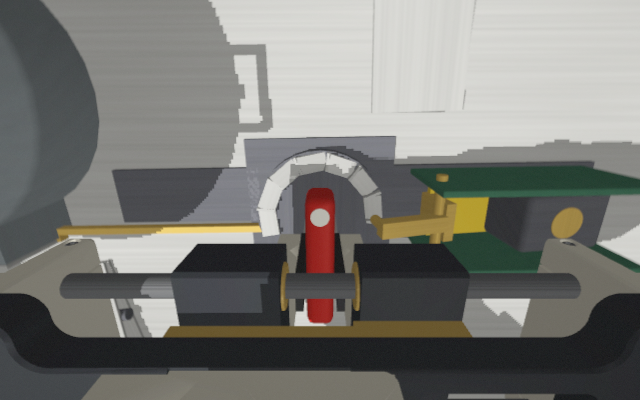

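Run:
```python
from station import arm
s=arm.get_state();print(s["joint_efforts"].round(3),s["moment"].round(3))
import cv2
for t,b in (("m",(230,110,420,290)),("o",(230,110,420,290)),("l",(390,80,560,210))):
    a=cv2.imread(f'pics/wrist_{t}.png')[b[1]:b[3],b[0]:b[2]];cv2.imwrite(f'pics/c_{t}.png',cv2.resize(a,None,fx=4,fy=4,interpolation=cv2.INTER_CUBIC))
```

```text
[ -1.157 -44.81   23.234   5.769   0.366  -0.381] [0.325 0.532 0.01 ]
```

View pics/c_m.png

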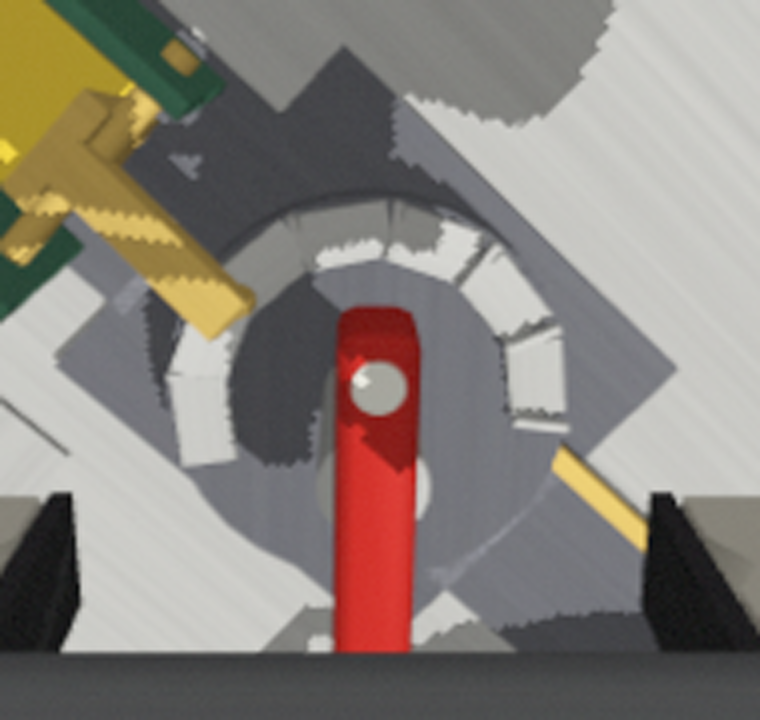

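View pics/c_o.png

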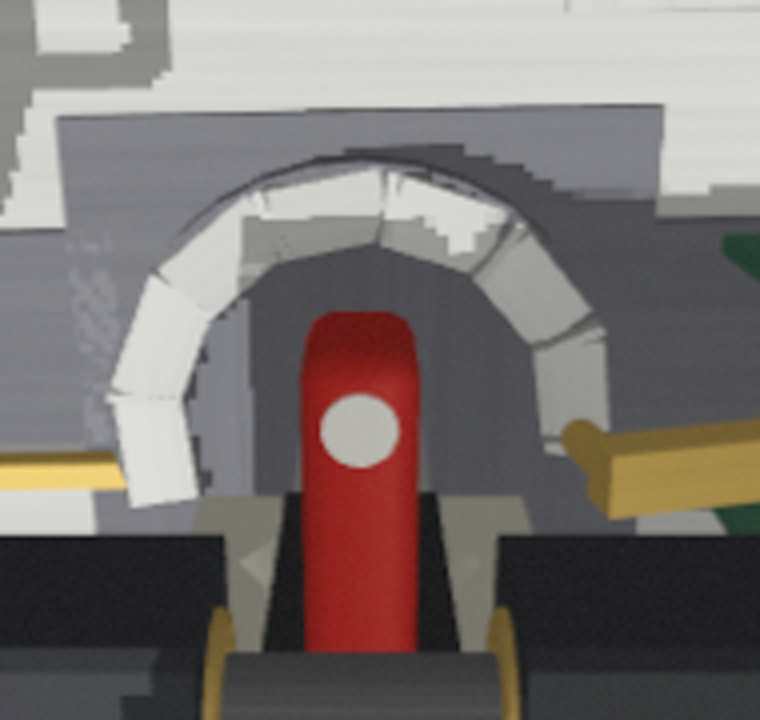

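Request:
move_arm:
  deltas:
    - {"dp":[0,0,0],"rotation":[0,-1.5,0]}
    - {"dp":[0,0,0],"rotation":[0,-1.5,0]}
    - {"dp":[0,0,0],"rotation":[0,-1.5,0]}

```text
t: 22.42
eef_pos: [0.5367, 0.0707, 0.093]
ee_rot: [-1.576, -0.0, -3.064]
force: [-0.1, 0.9, -0.4]
width: 0.0162
```

```bash
sed -i 's/,"qd6".*/,"eff6",s["joint_efforts"][5].round(2),"qd6",s["qd"][5].round(2))/' st.py; python3 st.py
```

```text
22.42 [536.7  70.7  93. ] [-9.0280e+01 -2.0000e-02 -1.7555e+02] F [-0.1  0.9 -0.4] M [ 0.12 -0.   -0.5 ] w 16.2 [ 0.49  0.27 -0.46 -0.01 -0.85  1.16] eff6 0.03 qd6 0.31
```

Request:
move_arm:
  deltas:
    - {"dp":[0,0,0],"rotation":[0,-1.5,0]}
    - {"dp":[0,0,0],"rotation":[0,-1.5,0]}
    - {"dp":[0,0,0],"rotation":[0,-1.5,0]}

```text
t: 22.67
eef_pos: [0.5373, 0.0707, 0.093]
ee_rot: [-1.577, 0.001, -2.989]
force: [-0.1, 0.9, 1.0]
width: 0.0172
```

```bash
python3 st.py
```

```text
22.67 [537.3  70.7  93. ] [-9.0330e+01  6.0000e-02 -1.7124e+02] F [-0.1  0.9  1. ] M [ 0.28  0.24 -0.68] w 17.2 [ 0.49  0.27 -0.45 -0.01 -0.84  1.24] eff6 0.13 qd6 0.3
```

Now Mz is -0.5 to -0.7 N m and the jaws are being spread, so that is the back stop. I ease off and look at the bar.

Request:
move_arm:
  deltas:
    - {"dp":[0,0,0],"rotation":[0,2,0]}
    - {"dp":[0,0,0],"rotation":[0,1.5,0]}
    - {"dp":[0,0,0],"rotation":[0,0,0]}

```text
t: 22.92
eef_pos: [0.5374, 0.0707, 0.093]
ee_rot: [-1.577, 0.001, -3.056]
force: [-1.5, 1.8, 1.7]
width: 0.0168
```

```bash
python3 st.py; python3 snap.py p wrist;python3 - <<'E'
import cv2
a=cv2.imread('pics/wrist_p.png')[140:350,220:480];cv2.imwrite('pics/c_p.png',cv2.resize(a,None,fx=3,fy=3,interpolation=cv2.INTER_CUBIC))
E
```

```text
22.92 [537.4  70.7  93. ] [-9.0380e+01  4.0000e-02 -1.7511e+02] F [-1.5  1.8  1.7] M [ 0.37  0.38 -0.11] w 16.8 [ 0.49  0.27 -0.45 -0.01 -0.84  1.17] eff6 -0.27 qd6 0.01
t 22.9167 pos [537.4  70.7  93. ] rot [-9.0380e+01  4.0000e-02 -1.7511e+02] q [ 0.49  0.27 -0.45 -0.01 -0.84  1.17] F [-1.5  1.8  1.7] w 16.8
```

View pics/c_p.png

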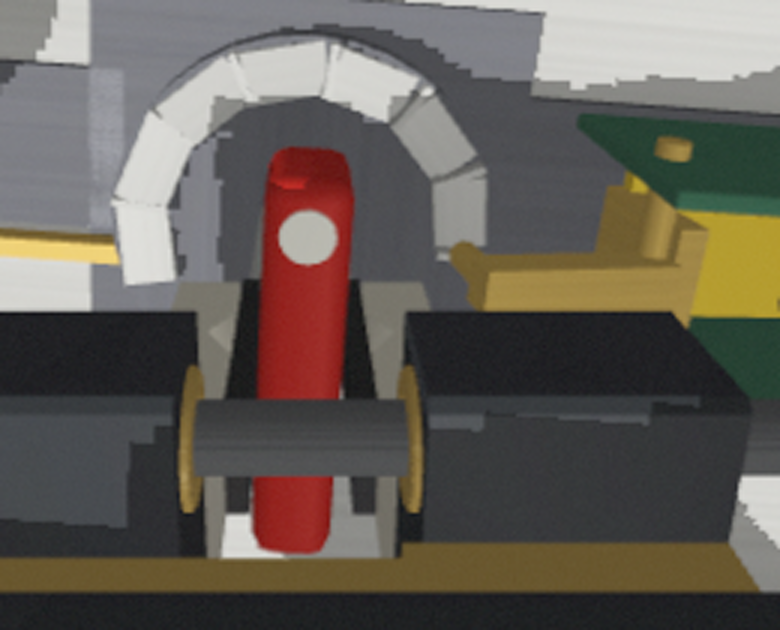

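Request:
move_arm:
  deltas:
    - {"dp":[0,0,0],"rotation":[0,0,0]}
    - {"dp":[0,0,0],"rotation":[0,0,0]}
    - {"dp":[0,0,0],"rotation":[0,0,0]}
    - {"dp":[0,-4,0],"rotation":[0,0,0]}
    - {"dp":[0,-10,0],"rotation":[0,0,0]}
  jaw: 150

```text
t: 23.38
eef_pos: [0.5363, 0.0696, 0.1056]
ee_rot: [-1.576, -0.003, -3.053]
force: [-0.3, 0.6, -0.5]
width: 0.0357
```

Request:
move_arm:
  deltas:
    - {"dp":[0,-25,0],"rotation":[0,0,0]}
    - {"dp":[-5,-25,10],"rotation":[0,1,0]}
    - {"dp":[-12,-10,20],"rotation":[0,1,0]}
    - {"dp":[-12,0,20],"rotation":[0,1,0]}
    - {"dp":[-10,0,20],"rotation":[0,0,0]}
  jaw: 0

```text
t: 23.8
eef_pos: [0.581, 0.0022, 0.175]
ee_rot: [-1.575, 0.002, -3.101]
force: [0.4, 1.0, -0.3]
width: 0.0639
```

```bash
python3 plan.py 0.50 -0.08 0.17 181 5
```

```text
pos [581.    2.2 175. ] yaw -177.7 t 23.8 rot/row [ 0.05  0.26 -0.02]
[[16.8, 0.9, 15.8], [16.8, 0.9, 15.9], [16.7, 0.9, 15.9], [16.6, 1.0, 16.0], [16.6, 1.0, 16.1]]
```

Request:
move_arm:
  deltas:
    - {"dp":[17,0,17],"rotation":[0,0.3,0]}
    - {"dp":[18,0,17],"rotation":[0,0.3,0]}
    - {"dp":[18,0,15],"rotation":[0,0.3,0]}
    - {"dp":[16,0,10],"rotation":[0,0.3,0]}
    - {"dp":[4,0,0],"rotation":[0,0,0]}

```text
t: 24.22
eef_pos: [0.5116, -0.0649, 0.1791]
ee_rot: [-1.575, 0.007, -3.125]
force: [-0.4, -0.1, -0.1]
width: 0.0876
```

Request:
move_arm:
  deltas:
    - {"dp":[0,0,0],"rotation":[0,0,0]}
    - {"dp":[0,0,0],"rotation":[0,0,0]}

```text
t: 24.38
eef_pos: [0.5113, -0.0654, 0.1812]
ee_rot: [-1.575, 0.01, -3.126]
force: [-0.6, -0.1, -0.1]
width: 0.0874
```

```bash
python3 snap.py r wrist
```

```text
t 24.3833 pos [511.3 -65.4 181.2] rot [ -90.23    0.56 -179.12] q [ 0.25  0.13 -0.41 -0.   -1.03  1.33] F [-0.6 -0.1 -0.1] w 87.4
```

View pics/wrist_r.png

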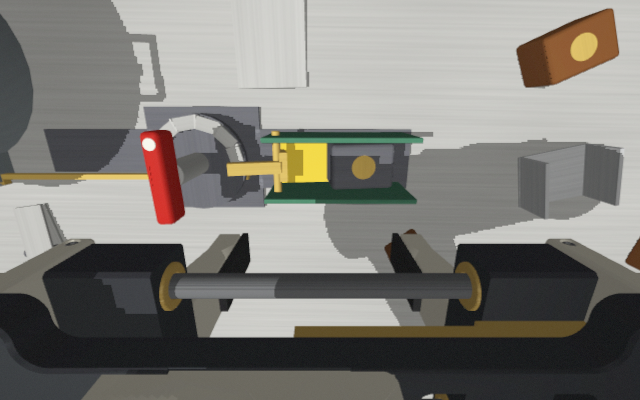

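```bash
python3 bar.py r 120 110 200 240; python3 weight.py r 330 135 402 192 .060;python3 - <<'E'
from h import *; import pickle
s,fr=pickle.load(open("r.pkl","rb")); f=fr["wrist"];P=cloud(f,f["T"])
print([(u,(P[172,u]*1000).round(1).tolist()) for u in (228,240,255,265,290,310,345,385)])
E
```

```text
bar top 1650 (array([536. ,  67.4]), array([77.2, 16. ]), 2.1) axis dir deg 2.1 mean [0.5378 0.0678 0.113 ]
pca 2.0999999999999943
dot 148.7 149.7 [0.5601 0.071  0.113 ]
brass ((363.1875, 166.8125), 11.9456148147583) [ 0.5389 -0.1082  0.06  ] z 0.0596
top face (array([ 538.8, -106.1]), array([45.4, 62.1]), 1.1)
[(228, [532.8, 25.0, 65.9]), (240, [532.5, 13.8, 63.8]), (255, [531.8, -0.0, 59.4]), (265, [531.7, -9.8, 58.1]), (290, [524.4, -31.2, 22.2]), (310, [524.5, -53.9, 20.9]), (345, [533.7, -90.2, 61.4]), (385, [533.3, -131.2, 56.4])]
```

Bar at 2° on the stop, dot towards +x. The weight is centred on the pedal at (0.539, -0.107) with its top at 60 mm, leaning about 6–7° outwards. I take it back with a matching tilt.

```bash
sed -i 's/def rows(target,yaw,n,pol=False,s=None):/def rows(target,yaw,n,pol=False,s=None,tilt=0):/; s/Rt=R.from_euler(.xyz.,\[-np.pi\/2,0,np.radians(yaw)\]); /Rt=R.from_euler("x",tilt,degrees=True)*R.from_euler("xyz",[-np.pi\/2,0,np.radians(yaw)]); /' plan.py
cat >> plan.py <<'E'
E
sed -i 's/rows(a\[:3\],a\[3\],int(a\[4\]),len(sys.argv)>6)/rows(a[:3],a[3],int(a[4]),"pol" in sys.argv,tilt=float(([x[4:] for x in sys.argv if x.startswith("tilt")] or [0])[0]))/' plan.py
python3 plan.py 0.5388 -0.113 0.117 181.2 5 tilt6
```

```text
pos [511.6 -65.2 181.2] yaw -179.1 t 24.43 rot/row [-1.15 -0.05 -0.09]
[[-5.2, 12.9, 9.7], [-5.2, 12.7, 10.0], [-5.2, 12.4, 10.2], [-5.2, 12.2, 10.5], [-5.2, 12.0, 10.7]]
```

Request:
move_arm:
  deltas:
    - {"dp":[-6,13,10],"rotation":[-1.2,0,-0.1]}
    - {"dp":[-6,13,10],"rotation":[-1.2,0,-0.1]}
    - {"dp":[-6,13,10],"rotation":[-1.2,0,-0.1]}
    - {"dp":[-5,12,10],"rotation":[-1.2,0,-0.1]}
    - {"dp":[-3,8,8],"rotation":[-0.8,0,0]}

```text
t: 24.85
eef_pos: [0.5466, -0.1068, 0.1223]
ee_rot: [-1.676, 0.012, -3.116]
force: [0.5, 0.0, 0.6]
width: 0.0876
```

Request:
move_arm:
  deltas:
    - {"dp":[0,0,0],"rotation":[0,0,0]}

```text
t: 24.93
eef_pos: [0.5471, -0.1075, 0.1202]
ee_rot: [-1.677, 0.009, -3.116]
force: [0.2, -0.4, -1.0]
width: 0.0878
```

```bash
python3 plan.py 0.5388 -0.111 0.095 181.2 2 tilt6
```

```text
pos [ 547.1 -107.5  120.2] yaw -178.6 t 24.93 rot/row [ 0.05  0.15 -0.19]
[[4.3, 12.3, 3.0], [4.2, 12.3, 3.0]]
```

Request:
move_arm:
  deltas:
    - {"dp":[5,8,3],"rotation":[0,0.2,-0.2]}
    - {"dp":[3,10,2],"rotation":[0,0.1,-0.2]}
    - {"dp":[0,10,0],"rotation":[0,0,0]}
    - {"dp":[0,0,0],"rotation":[0,0,0]}

```text
t: 25.27
eef_pos: [0.5398, -0.1086, 0.089]
ee_rot: [-1.676, 0.001, -3.12]
force: [-0.3, 0.3, -1.0]
width: 0.0879
```

```bash
python3 plan.py 0.5388 -0.1035 0.0275 181.2 5 tilt6; python3 snap.py s wrist
```

```text
pos [ 539.8 -108.6   89. ] yaw -178.8 t 25.27 rot/row [0.01 0.   0.02]
[[0.2, 12.3, 0.3], [0.2, 12.3, 0.3], [0.2, 12.3, 0.3], [0.2, 12.3, 0.3], [0.2, 12.3, 0.3]]
t 25.2667 pos [ 539.8 -108.6   89. ] rot [-9.6030e+01  4.0000e-02 -1.7879e+02] q [ 0.08  0.3  -0.37 -0.13 -0.9   1.6 ] F [-0.3  0.3 -1. ] w 87.9
```

View pics/wrist_s.png

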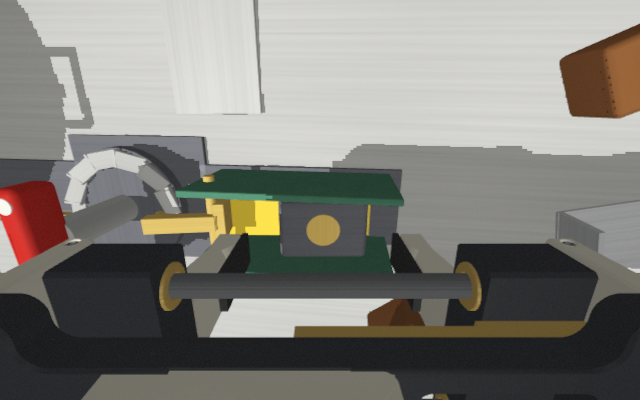

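Request:
move_arm:
  deltas:
    - {"dp":[0,12,0],"rotation":[0,0,0]}
    - {"dp":[0,15,0],"rotation":[0,0,0]}
    - {"dp":[0,15,0],"rotation":[0,0,0]}
    - {"dp":[0,11,0],"rotation":[0,0,0]}
    - {"dp":[0,5,0],"rotation":[0,0,0]}
  jaw: 30

```text
t: 25.73
eef_pos: [0.5433, -0.1005, 0.0343]
ee_rot: [-1.674, 0.01, -3.115]
force: [-1.2, -0.3, 0.0]
width: 0.0776
```

```bash
python3 plan.py 0.5388 -0.1035 0.0275 181.2 1 tilt6;python3 st.py
```

```text
pos [ 543.3 -100.5   34.3] yaw -178.5 t 25.73 rot/row [-0.07  0.36 -0.39]
[[4.6, 6.4, 3.5]]
25.73 [ 543.3 -100.5   34.3] [ -95.93    0.55 -178.49] F [-1.2 -0.3  0. ] M [-0.39  0.09 -0.01] w 77.6 [ 0.09  0.37 -0.42 -0.15 -0.77  1.61] eff6 0.01 qd6 0.01
```

Request:
move_arm:
  deltas:
    - {"dp":[3,4,2],"rotation":[0,0.3,-0.3]}
    - {"dp":[2,2,1],"rotation":[0,0,0]}
    - {"dp":[0,0,0],"rotation":[0,0,0]}
  jaw: 50

```text
t: 25.98
eef_pos: [0.5379, -0.1026, 0.0274]
ee_rot: [-1.674, 0.003, -3.119]
force: [-0.1, 0.7, -0.1]
width: 0.071
```

Request:
move_arm:
  deltas:
    - {"dp":[0,1,0],"rotation":[0,0,0]}
    - {"dp":[0,0,0],"rotation":[0,0,0]}
    - {"dp":[0,0,0],"rotation":[0,0,0]}
    - {"dp":[0,0,0],"rotation":[0,0,0]}
  jaw: 255
  squeeze: 40

```text
t: 26.32
eef_pos: [0.5383, -0.1032, 0.0275]
ee_rot: [-1.674, 0.004, -3.119]
force: [1.3, -0.6, -3.6]
width: 0.0639
```

```bash
python3 st.py
```

```text
26.32 [ 538.3 -103.2   27.5] [ -95.9     0.23 -178.73] F [ 1.3 -0.6 -3.6] M [-0.62 -0.2   0.03] w 63.9 [ 0.09  0.38 -0.43 -0.15 -0.76  1.61] eff6 -0.02 qd6 -0.0
```

Request:
move_arm:
  deltas:
    - {"dp":[0,-5,0],"rotation":[0.5,0,0]}
    - {"dp":[0,-6,0],"rotation":[0.8,0,0]}
    - {"dp":[0,-7,0],"rotation":[0.8,0,0]}
    - {"dp":[0,-8,0],"rotation":[0.8,0,0]}
    - {"dp":[0,-10,0],"rotation":[0.8,0,0]}

```text
t: 26.73
eef_pos: [0.5354, -0.1067, 0.0622]
ee_rot: [-1.606, -0.003, -3.123]
force: [-0.4, 0.3, -8.3]
width: 0.0635
```

```bash
python3 plan.py 0.5388 -0.105 0.105 181.2 2 ;python3 st.py
```

```text
pos [ 535.4 -106.7   62.2] yaw -178.9 t 26.73 rot/row [ 1.   -0.07  0.07]
[[-1.7, -21.3, -1.6], [-1.7, -21.4, -1.2]]
26.73 [ 535.4 -106.7   62.2] [-9.1990e+01 -1.4000e-01 -1.7895e+02] F [-0.4  0.3 -8.3] M [-0.25  0.   -0.01] w 63.5 [ 0.14  0.32 -0.45 -0.05 -0.8   1.49] eff6 0.53 qd6 -0.32
```

Request:
move_arm:
  deltas:
    - {"dp":[-2,-12,0],"rotation":[0.9,0,0]}
    - {"dp":[-1,-14,0],"rotation":[0.6,0,0]}
    - {"dp":[-1,-16,0],"rotation":[0.3,0,0]}
    - {"dp":[0,-18,0],"rotation":[0,0,0]}
    - {"dp":[0,-20,0],"rotation":[0,0,0]}

```text
t: 27.15
eef_pos: [0.5324, -0.1065, 0.1404]
ee_rot: [-1.571, -0.017, -3.126]
force: [-0.2, 0.3, -8.0]
width: 0.0639
```

```bash
python3 st.py; python3 snap.py u scene wrist
python3 - <<'E'
import cv2
a=cv2.imread('pics/scene_u.png')[150:260,230:380];cv2.imwrite('pics/scene_uc.png',cv2.resize(a,(750,550),interpolation=cv2.INTER_CUBIC))
E
```

```text
27.15 [ 532.4 -106.5  140.4] [ -90.     -0.99 -179.13] F [-0.2  0.3 -8. ] M [-0.03 -0.21  0.05] w 63.9 [ 0.16  0.23 -0.38 -0.   -0.98  1.43] eff6 -0.01 qd6 -0.02
t 27.2 pos [ 534.8 -106.6  144.9] rot [ -89.97   -0.65 -179.07] q [ 0.16  0.22 -0.38 -0.   -0.98  1.43] F [ 1.4 -1.5 -1.5] w 64.0
```

View pics/scene_uc.png

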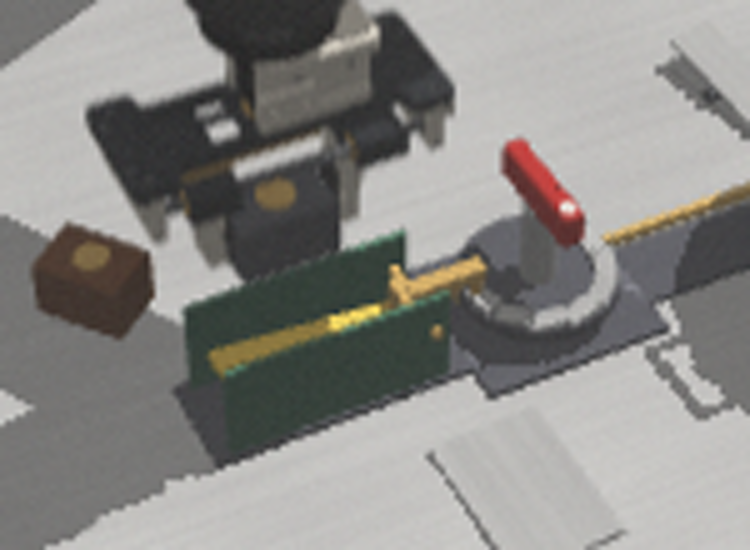

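View pics/wrist_u.png

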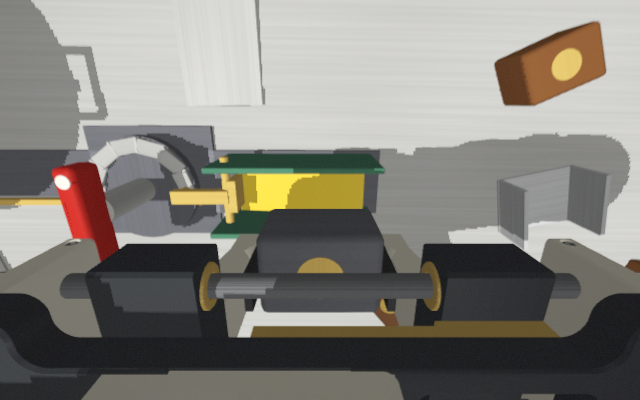

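```bash
python3 - <<'E'
from h import *; import pickle
s,fr=pickle.load(open("u.pkl","rb")); f=fr["wrist"];P=cloud(f,f["T"])
print([(u,(P[190,u]*1000).round(1).tolist()) for u in (260,280,300,320,340,355)])
print([(u,(P[197,u]*1000).round(1).tolist()) for u in (172,180,190,200,210)])
E
python3 plan.py 0.425 -0.34 0.09 181.2 8
```

```text
[(260, [535.7, -47.1, 28.1]), (280, [536.2, -67.3, 28.7]), (300, [537.3, -87.5, 31.6]), (320, [538.2, -107.3, 33.3]), (340, [539.0, -126.9, 35.0]), (355, [539.8, -141.4, 36.8])]
[(172, [536.3, 27.2, 56.0]), (180, [536.7, 19.5, 56.8]), (190, [536.3, 11.2, 55.2]), (200, [536.4, 2.1, 55.2]), (210, [536.6, -7.0, 55.2])]
pos [ 535.5 -106.5  143.4] yaw -179.1 t 27.25 rot/row [ 0.   -0.03  0.07]
[[14.2, 6.8, 29.0], [14.2, 6.8, 29.0], [14.3, 6.8, 28.9], [14.3, 6.8, 28.9], [14.3, 6.7, 28.9]]
[[14.3, 6.7, 28.9], [14.4, 6.7, 28.9], [14.4, 6.7, 28.9]]
```

The pawl has dropped in: pedal back up to about 32 mm and leaning up outwards, nose down to 55 mm. I carry the weight to the open sheet.

Request:
move_arm:
  deltas:
    - {"dp":[12,0,24],"rotation":[0,0,0.1]}
    - {"dp":[14,2,30],"rotation":[0,0,0.1]}
    - {"dp":[14,5,30],"rotation":[0,0,0.1]}
    - {"dp":[14,8,30],"rotation":[0,0,0.1]}
    - {"dp":[14,8,30],"rotation":[0,0,0.1]}

```text
t: 27.67
eef_pos: [0.4693, -0.2497, 0.1164]
ee_rot: [-1.574, 0.002, -3.118]
force: [0.5, -0.8, -6.6]
width: 0.0638
```

Request:
move_arm:
  deltas:
    - {"dp":[14,8,30],"rotation":[0,0,0]}
    - {"dp":[14,8,30],"rotation":[0,0,0]}
    - {"dp":[10,8,20],"rotation":[0,0,0]}
    - {"dp":[3,5,5],"rotation":[0,0,0]}

```text
t: 28.0
eef_pos: [0.4211, -0.3401, 0.079]
ee_rot: [-1.577, -0.006, -3.123]
force: [0.6, -0.2, -7.7]
width: 0.0637
```

```bash
python3 st.py; python3 plan.py 0.425 -0.34 0.06 181.2 3
```

```text
28.0 [ 421.1 -340.1   79. ] [ -90.38   -0.33 -178.96] F [ 0.6 -0.2 -7.7] M [-0.03 -0.12 -0.03] w 63.7 [-0.32  0.29 -0.46 -0.01 -0.82  1.91] eff6 0.32 qd6 0.12
pos [ 421.1 -340.1   79. ] yaw -179.0 t 28.0 rot/row [ 0.13 -0.05  0.11]
[[-1.3, 6.3, 0.0], [-1.3, 6.3, 0.0], [-1.3, 6.3, 0.0]]
```

Request:
move_arm:
  deltas:
    - {"dp":[-1,12,0],"rotation":[0.2,0,0.2]}
    - {"dp":[-1,16,0],"rotation":[0.2,0,0.1]}
    - {"dp":[-1,16,0],"rotation":[0,0,0]}
    - {"dp":[-1,10,0],"rotation":[0,0,0]}
    - {"dp":[0,5,0],"rotation":[0,0,0]}

```text
t: 28.42
eef_pos: [0.4179, -0.3404, 0.0106]
ee_rot: [-1.574, -0.008, -3.133]
force: [0.1, -0.0, -6.7]
width: 0.0635
```

```bash
python3 st.py
```

```text
28.42 [ 417.9 -340.4   10.6] [ -90.19   -0.45 -179.51] F [ 0.1 -0.  -6.7] M [ 0.01 -0.05 -0.03] w 63.5 [-0.32  0.38 -0.53 -0.   -0.66  1.9 ] eff6 0.0 qd6 -0.0
```

Request:
move_arm:
  deltas:
    - {"dp":[0,1,0],"rotation":[0.2,0,0.4]}

```text
t: 28.5
eef_pos: [0.4177, -0.3402, 0.0096]
ee_rot: [-1.571, -0.003, -3.132]
force: [-6.0, 8.8, 37.8]
width: 0.0639
```

Request:
move_arm:
  deltas:
    - {"dp":[0,1,0],"rotation":[0,0,0]}

```text
t: 28.58
eef_pos: [0.4178, -0.3402, 0.0096]
ee_rot: [-1.57, -0.003, -3.131]
force: [-5.3, 5.2, 21.2]
width: 0.064
```

Request:
move_arm:
  deltas:
    - {"dp":[0,0,0],"rotation":[0,0,0]}
    - {"dp":[0,0,0],"rotation":[0,0,0]}
    - {"dp":[0,0,0],"rotation":[0,0,0]}
    - {"dp":[0,0,0],"rotation":[0,0,0]}
  jaw: 0

```text
t: 28.92
eef_pos: [0.4207, -0.3408, 0.0122]
ee_rot: [-1.566, 0.003, -3.129]
force: [-0.2, 1.2, -0.5]
width: 0.084
```

```bash
python3 st.py
```

```text
28.92 [ 420.7 -340.8   12.2] [-8.9750e+01  1.7000e-01 -1.7927e+02] F [-0.2  1.2 -0.5] M [-0.03  0.01  0.02] w 84.0 [-0.32  0.38 -0.54  0.01 -0.65  1.9 ] eff6 -0.0 qd6 -0.0
```

Released. I rise straight up, then head for the knob, checking the weight on the way.

Request:
move_arm:
  deltas:
    - {"dp":[0,-15,0],"rotation":[0,0,0]}
    - {"dp":[0,-25,0],"rotation":[0,0,0]}
    - {"dp":[0,-35,0],"rotation":[0,0,0]}
    - {"dp":[0,-38,0],"rotation":[0,0,0]}
    - {"dp":[0,-38,0],"rotation":[0,0,0]}

```text
t: 29.33
eef_pos: [0.4158, -0.3381, 0.1601]
ee_rot: [-1.573, -0.012, -3.13]
force: [2.9, -0.8, -0.8]
width: 0.0876
```

```bash
python3 plan.py 0.50 0.03 0.17 181.2 11 pol
```

```text
pos [ 415.8 -338.1  160.1] yaw -179.3 t 29.33 rot/row [ 0.01 -0.05  0.06]
[[-19.6, -1.1, -30.4], [-17.4, -1.0, -31.5], [-15.2, -1.0, -32.4], [-12.9, -1.0, -33.1], [-10.6, -0.9, -33.7]]
[[-8.2, -0.9, -34.2], [-5.9, -0.9, -34.4], [-3.5, -0.9, -34.5], [-1.2, -0.9, -34.5], [1.1, -0.9, -34.3]]
[[3.4, -0.9, -33.9]]
```

Request:
move_arm:
  deltas:
    - {"dp":[-18,-1,-28],"rotation":[0,0,0.1]}
    - {"dp":[-18,-1,-32],"rotation":[0,0,0.1]}
    - {"dp":[-16,-1,-34],"rotation":[0,0,0.1]}
    - {"dp":[-14,-1,-36],"rotation":[0,0,0]}
    - {"dp":[-10,-1,-36],"rotation":[0,0,0]}

```text
t: 29.75
eef_pos: [0.4973, -0.1733, 0.1776]
ee_rot: [-1.565, 0.015, -3.139]
force: [0.5, 0.8, -0.5]
width: 0.0881
```

Request:
move_arm:
  deltas:
    - {"dp":[-6,-1,-36],"rotation":[0,0,0]}
    - {"dp":[-4,-1,-36],"rotation":[0,0,0]}
    - {"dp":[-3,-1,-36],"rotation":[0,0,0]}
    - {"dp":[0,0,-30],"rotation":[0,0,0]}
    - {"dp":[0,0,-10],"rotation":[0,0,0]}

```text
t: 30.17
eef_pos: [0.5129, -0.014, 0.1819]
ee_rot: [-1.566, 0.021, -3.137]
force: [0.6, 0.7, 0.9]
width: 0.0873
```

```bash
python3 st.py; python3 plan.py 0.50 0.05 0.17 182 2
```

```text
30.17 [512.9 -14.  181.9] [ -89.73    1.2  -179.71] F [0.6 0.7 0.9] M [-0.04  0.07  0.01] w 87.3 [ 0.37  0.11 -0.43  0.01 -1.01  1.2 ] eff6 -0.22 qd6 -0.23
pos [512.9 -14.  181.9] yaw -179.7 t 30.17 rot/row [-0.15 -0.86 -0.6 ]
[[6.4, 5.6, -32.1], [5.9, 5.8, -32.2]]
```

Request:
move_arm:
  deltas:
    - {"dp":[6,4,-30],"rotation":[-0.1,-0.8,-0.6]}
    - {"dp":[6,3,-30],"rotation":[-0.1,-0.8,-0.6]}
    - {"dp":[0,0,0],"rotation":[0,0,0]}
    - {"dp":[0,0,0],"rotation":[0,0,0]}

```text
t: 30.5
eef_pos: [0.5004, 0.0518, 0.175]
ee_rot: [-1.57, 0.002, -3.102]
force: [0.1, -0.2, -0.5]
width: 0.088
```

```bash
python3 snap.py v wrist top scene; python3 bar.py v 250 100 380 250
```

```text
t 30.6 pos [500.6  50.8 175.1] rot [-8.9960e+01  1.2000e-01 -1.7786e+02] q [ 0.49  0.12 -0.44  0.   -1.02  1.11] F [ 0.3 -0.2  0.2] w 87.9
bar top 1805 (array([535.6,  70.2]), array([76.6, 15. ]), 1.4) axis dir deg 1.4 mean [0.5374 0.07   0.113 ]
pca 1.8000000000000114
dot 296.8 131.9 [0.5644 0.0711 0.113 ]
```

View pics/wrist_v.png

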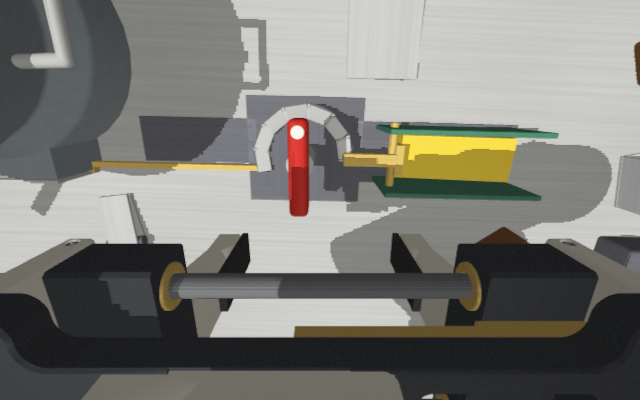

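View pics/scene_v.png

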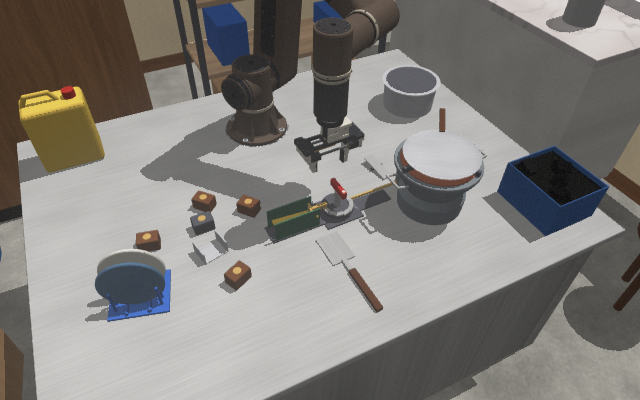

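The weight stands upright on open sheet (scene (203,223)). The bar is still at about 1.7° with the pawl down. I grip the knob again.

```bash
python3 plan.py 0.536 0.0695 0.125 181.8 4
```

```text
pos [500.6  50.3 175.1] yaw -177.9 t 30.65 rot/row [-0.01  0.07 -0.03]
[[-9.0, 12.5, -4.5], [-9.0, 12.5, -4.5], [-9.0, 12.5, -4.5], [-9.0, 12.5, -4.5]]
```

Request:
move_arm:
  deltas:
    - {"dp":[-9,12,-5],"rotation":[0,0.1,0]}
    - {"dp":[-10,12,-5],"rotation":[0,0.1,0]}
    - {"dp":[-10,12,-5],"rotation":[0,0.1,0]}
    - {"dp":[-6,8,-3],"rotation":[0,0,0]}
    - {"dp":[0,0,0],"rotation":[0,0,0]}
  jaw: 120

```text
t: 31.07
eef_pos: [0.5378, 0.0651, 0.1313]
ee_rot: [-1.571, 0.006, -3.118]
force: [0.6, 0.1, 0.1]
width: 0.0597
```

```bash
python3 plan.py 0.536 0.0695 0.094 181.8 3
```

```text
pos [537.8  65.1 131.3] yaw -178.6 t 31.07 rot/row [ 0.01 -0.14 -0.12]
[[0.6, 12.4, -1.5], [0.6, 12.4, -1.5], [0.6, 12.4, -1.5]]
```

Request:
move_arm:
  deltas:
    - {"dp":[0,10,-2],"rotation":[0,-0.2,-0.1]}
    - {"dp":[0,10,-2],"rotation":[0,-0.2,-0.1]}
    - {"dp":[0,9,-1],"rotation":[0,0,0]}
    - {"dp":[0,4,0],"rotation":[0,0,0]}
    - {"dp":[0,0,0],"rotation":[0,0,0]}
  jaw: 170

```text
t: 31.48
eef_pos: [0.5369, 0.0682, 0.0956]
ee_rot: [-1.571, 0.002, -3.113]
force: [0.6, -0.6, 0.3]
width: 0.0307
```

```bash
python3 plan.py 0.536 0.0695 0.093 181.8 2
```

```text
pos [536.9  68.2  95.6] yaw -178.4 t 31.48 rot/row [ 0.01 -0.08 -0.05]
[[0.4, 1.3, -0.7], [0.4, 1.3, -0.7]]
```

Request:
move_arm:
  deltas:
    - {"dp":[0,2,-1],"rotation":[0,-0.1,0]}
    - {"dp":[0,1,0],"rotation":[0,0,0]}
    - {"dp":[0,0,0],"rotation":[0,0,0]}
    - {"dp":[0,0,0],"rotation":[0,0,0]}
    - {"dp":[0,0,0],"rotation":[0,0,0]}
  jaw: 255
  squeeze: 25

```text
t: 31.9
eef_pos: [0.5365, 0.0706, 0.0925]
ee_rot: [-1.573, 0.003, -3.11]
force: [2.6, -1.8, -4.9]
width: 0.0158
```

```bash
python3 st.py
```

```text
31.9 [536.5  70.6  92.5] [-9.0120e+01  1.5000e-01 -1.7821e+02] F [ 2.6 -1.8 -4.9] M [-0.83 -0.75  0.05] w 15.8 [ 0.49  0.27 -0.46 -0.   -0.84  1.11] eff6 -0.0 qd6 0.0
```

Request:
move_arm:
  deltas:
    - {"dp":[0,0,0],"rotation":[0,3,0]}
    - {"dp":[0,0,0],"rotation":[0,3,0]}
    - {"dp":[0,0,0],"rotation":[0,3,0]}

```text
t: 32.15
eef_pos: [0.5366, 0.0703, 0.0924]
ee_rot: [-1.572, 0.003, 3.014]
force: [1.2, -0.3, -3.6]
width: 0.0156
```

```bash
python3 st.py
```

```text
32.15 [536.6  70.3  92.4] [-9.0090e+01  1.5000e-01  1.7267e+02] F [ 1.2 -0.3 -3.6] M [-0.21 -0.25  0.34] w 15.6 [ 0.49  0.27 -0.46  0.   -0.84  0.95] eff6 0.79 qd6 -0.65
```

Request:
move_arm:
  deltas:
    - {"dp":[0,0,0],"rotation":[0,3,0]}
    - {"dp":[0,0,0],"rotation":[0,3,0]}

```text
t: 32.32
eef_pos: [0.5365, 0.0701, 0.0924]
ee_rot: [-1.572, 0.003, 2.905]
force: [0.5, -0.2, -2.6]
width: 0.0156
```

```bash
python3 st.py
```

```text
32.32 [536.5  70.1  92.4] [-9.0080e+01  1.5000e-01  1.6644e+02] F [ 0.5 -0.2 -2.6] M [-0.23 -0.35  0.34] w 15.6 [ 0.49  0.27 -0.46  0.   -0.84  0.84] eff6 0.74 qd6 -0.65
```

Request:
move_arm:
  deltas:
    - {"dp":[0,0,0],"rotation":[0,3,0]}
    - {"dp":[0,0,0],"rotation":[0,3,0]}

```text
t: 32.48
eef_pos: [0.5365, 0.0699, 0.0924]
ee_rot: [-1.572, 0.003, 2.796]
force: [0.4, -0.1, -4.0]
width: 0.0157
```

```bash
python3 st.py
```

```text
32.48 [536.5  69.9  92.4] [-9.0080e+01  1.5000e-01  1.6019e+02] F [ 0.4 -0.1 -4. ] M [-0.19 -0.33  0.37] w 15.7 [ 0.49  0.27 -0.46  0.   -0.84  0.73] eff6 0.8 qd6 -0.65
```

Request:
move_arm:
  deltas:
    - {"dp":[0,0,0],"rotation":[0,2,0]}
    - {"dp":[0,0,0],"rotation":[0,2,0]}

```text
t: 32.65
eef_pos: [0.5364, 0.0697, 0.0925]
ee_rot: [-1.572, 0.003, 2.721]
force: [1.7, -0.4, -4.0]
width: 0.0156
```

```bash
python3 st.py
```

```text
32.65 [536.4  69.7  92.5] [-9.0080e+01  1.4000e-01  1.5593e+02] F [ 1.7 -0.4 -4. ] M [-0.07 -0.35  0.08] w 15.6 [ 0.49  0.27 -0.46  0.   -0.84  0.66] eff6 0.66 qd6 -0.44
```

Request:
move_arm:
  deltas:
    - {"dp":[0,0,0],"rotation":[0,2,0]}
    - {"dp":[0,0,0],"rotation":[0,1,0]}

```text
t: 32.82
eef_pos: [0.5363, 0.0696, 0.0924]
ee_rot: [-1.573, 0.002, 2.665]
force: [0.6, 0.5, -4.1]
width: 0.016
```

```bash
python3 st.py
```

```text
32.82 [536.3  69.6  92.4] [-9.0100e+01  1.4000e-01  1.5268e+02] F [ 0.6  0.5 -4.1] M [ 0.03 -0.45  0.03] w 16.0 [ 0.49  0.27 -0.46  0.   -0.84  0.6 ] eff6 0.1 qd6 -0.2
```

Request:
move_arm:
  deltas:
    - {"dp":[0,0,0],"rotation":[0,1.5,0]}

```text
t: 32.9
eef_pos: [0.5363, 0.0695, 0.0924]
ee_rot: [-1.573, 0.002, 2.638]
force: [0.7, -0.0, -3.7]
width: 0.0159
```

```bash
python3 st.py
```

```text
32.9 [536.3  69.5  92.4] [-9.0100e+01  1.4000e-01  1.5116e+02] F [ 0.7 -0.  -3.7] M [-0.16 -0.27  0.28] w 15.9 [ 0.49  0.27 -0.46  0.   -0.84  0.57] eff6 0.3 qd6 -0.34
```

Torque rose to 0.35 N m on the ramp and dropped away at 153–156°, so that is click 1. I pause here and look.

Request:
move_arm:
  deltas:
    - {"dp":[0,0,0],"rotation":[0,-0.5,0]}
    - {"dp":[0,0,0],"rotation":[0,0,0]}
    - {"dp":[0,0,0],"rotation":[0,0,0]}
    - {"dp":[0,0,0],"rotation":[0,0,0]}
    - {"dp":[0,0,0],"rotation":[0,0,0]}

```text
t: 33.32
eef_pos: [0.5363, 0.0695, 0.0925]
ee_rot: [-1.573, 0.003, 2.65]
force: [0.9, 0.8, -3.0]
width: 0.0157
```

```bash
python3 st.py; python3 snap.py w wrist
python3 - <<'E'
import cv2
a=cv2.imread('pics/wrist_w.png')[120:300,220:480];cv2.imwrite('pics/c_w.png',cv2.resize(a,None,fx=3,fy=3,interpolation=cv2.INTER_CUBIC))
E
```

```text
33.32 [536.3  69.5  92.5] [-9.0110e+01  1.5000e-01  1.5186e+02] F [ 0.9  0.8 -3. ] M [-0.06 -0.25  0.06] w 15.7 [ 0.49  0.27 -0.46  0.   -0.84  0.59] eff6 -0.03 qd6 0.01
t 33.3167 pos [536.3  69.5  92.5] rot [-9.0110e+01  1.5000e-01  1.5186e+02] q [ 0.49  0.27 -0.46  0.   -0.84  0.59] F [ 0.9  0.8 -3. ] w 15.7
```

View pics/wrist_w.png

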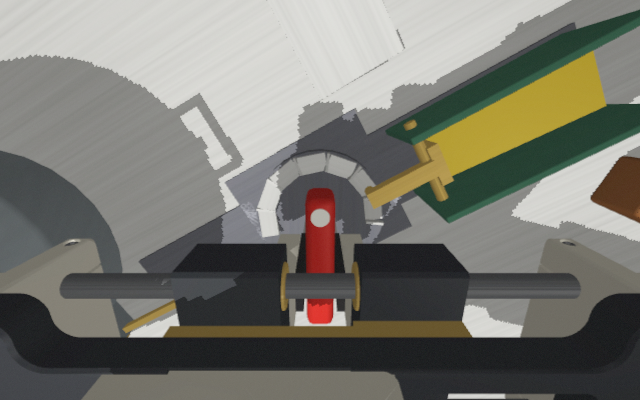

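Run:
```python
from h import *; import pickle
s,fr=pickle.load(open("w.pkl","rb")); f=fr["wrist"];P=cloud(f,f["T"]);M=masks(f)["yellow"]
H=hsv(f);M=(H[...,0]>18)&(H[...,0]<34)&(H[...,1]>120)&(P[...,2]>.015)&(P[...,2]<.07);M[:,:360]=0;M[230:]=0
p=P[M]
for a,b in ((-145,-125),(-125,-105),(-105,-85),(-85,-65),(-65,-45),(-15,0),(0,15),(15,30)):
    q=p[(p[:,1]*1000>a)&(p[:,1]*1000<b)];print((a+b)/2,len(q),(np.median(q[:,2])*1000).round(1) if len(q) else None)
```

```text
-135.0 1877 36.2
-115.0 1722 34.2
-95.0 1577 32.2
-75.0 1443 30.2
-55.0 1336 28.2
-7.5 445 55.5
7.5 427 55.7
22.5 385 55.8
```

View pics/c_w.png

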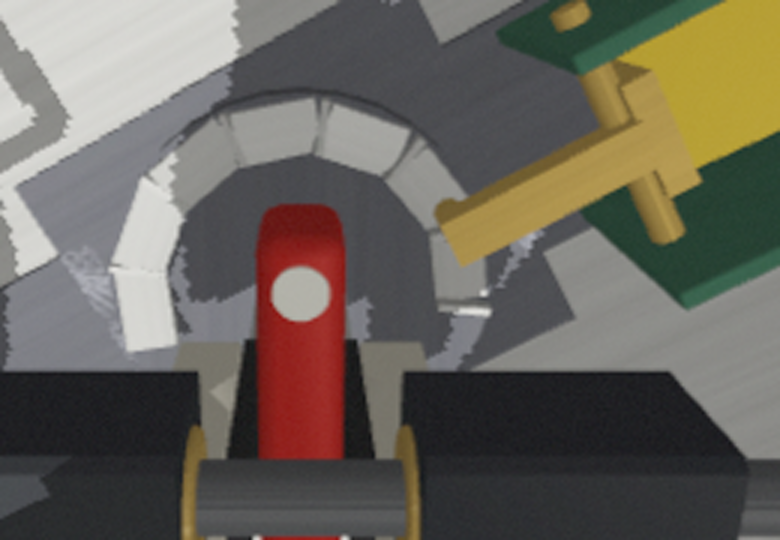

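Click 1 confirmed: the nose is down at 55.6 mm and the pedal is at 32 mm, the same as at the stop. I hold a little longer, then advance to the second click.

Request:
move_arm:
  deltas:
    - {"dp":[0,0,0],"rotation":[0,0,0]}
    - {"dp":[0,0,0],"rotation":[0,0,0]}
    - {"dp":[0,0,0],"rotation":[0,0,0]}
    - {"dp":[0,0,0],"rotation":[0,0,0]}
    - {"dp":[0,0,0],"rotation":[0,0,0]}

```text
t: 33.78
eef_pos: [0.5363, 0.0696, 0.0925]
ee_rot: [-1.573, 0.003, 2.651]
force: [1.1, -0.0, -3.1]
width: 0.016
```

Request:
move_arm:
  deltas:
    - {"dp":[0,0,0],"rotation":[0,3,0]}
    - {"dp":[0,0,0],"rotation":[0,3,0]}
    - {"dp":[0,0,0],"rotation":[0,3,0]}
    - {"dp":[0,0,0],"rotation":[0,3,0]}
    - {"dp":[0,0,0],"rotation":[0,3,0]}

```text
t: 34.2
eef_pos: [0.5361, 0.0692, 0.0925]
ee_rot: [-1.572, 0.002, 2.383]
force: [0.4, -0.2, -4.4]
width: 0.0159
```

```bash
python3 st.py
```

```text
34.2 [536.1  69.2  92.5] [-90.07   0.14 136.52] F [ 0.4 -0.2 -4.4] M [-0.03 -0.17  0.36] w 15.9 [ 0.49  0.27 -0.46  0.   -0.84  0.32] eff6 0.74 qd6 -0.65
```

Request:
move_arm:
  deltas:
    - {"dp":[0,0,0],"rotation":[0,3,0]}
    - {"dp":[0,0,0],"rotation":[0,2,0]}

```text
t: 34.37
eef_pos: [0.5359, 0.069, 0.0925]
ee_rot: [-1.572, 0.002, 2.291]
force: [1.0, 1.1, -4.2]
width: 0.016
```

```bash
python3 st.py
```

```text
34.37 [535.9  69.   92.5] [-90.05   0.14 131.26] F [ 1.   1.1 -4.2] M [ 0.07 -0.12  0.32] w 16.0 [ 0.49  0.27 -0.46  0.   -0.84  0.23] eff6 0.12 qd6 -0.42
```

Request:
move_arm:
  deltas:
    - {"dp":[0,0,0],"rotation":[0,2,0]}
    - {"dp":[0,0,0],"rotation":[0,1.5,0]}

```text
t: 34.53
eef_pos: [0.5357, 0.0689, 0.0925]
ee_rot: [-1.571, 0.002, 2.226]
force: [1.8, -1.0, -3.3]
width: 0.0157
```

```bash
python3 st.py
```

```text
34.53 [535.7  68.9  92.5] [-90.03   0.14 127.56] F [ 1.8 -1.  -3.3] M [ 0.   -0.17 -0.11] w 15.7 [ 0.49  0.27 -0.46  0.   -0.84  0.16] eff6 0.54 qd6 -0.32
```

Request:
move_arm:
  deltas:
    - {"dp":[0,0,0],"rotation":[0,2,0]}
    - {"dp":[0,0,0],"rotation":[0,1.5,0]}

```text
t: 34.7
eef_pos: [0.5356, 0.0688, 0.0924]
ee_rot: [-1.571, 0.002, 2.162]
force: [0.2, -0.7, -2.0]
width: 0.0156
```

```bash
python3 st.py
```

```text
34.7 [535.6  68.8  92.4] [-90.03   0.13 123.86] F [ 0.2 -0.7 -2. ] M [-0.25 -0.16 -0.31] w 15.6 [ 0.49  0.27 -0.46  0.   -0.84  0.1 ] eff6 0.76 qd6 -0.32
```

Request:
move_arm:
  deltas:
    - {"dp":[0,0,0],"rotation":[0,1.5,0]}
    - {"dp":[0,0,0],"rotation":[0,1,0]}

```text
t: 34.87
eef_pos: [0.5356, 0.0688, 0.0925]
ee_rot: [-1.572, 0.002, 2.115]
force: [0.5, 0.4, -3.6]
width: 0.0157
```

```bash
python3 st.py
```

```text
34.87 [535.6  68.8  92.5] [-90.04   0.13 121.19] F [ 0.5  0.4 -3.6] M [-0.04 -0.26  0.26] w 15.7 [ 0.49  0.27 -0.46  0.   -0.84  0.05] eff6 -0.09 qd6 -0.21
```

Request:
move_arm:
  deltas:
    - {"dp":[0,0,0],"rotation":[0,0,0]}
    - {"dp":[0,0,0],"rotation":[0,0,0]}
    - {"dp":[0,0,0],"rotation":[0,0,0]}

```text
t: 35.12
eef_pos: [0.5356, 0.0688, 0.0925]
ee_rot: [-1.572, 0.002, 2.116]
force: [1.0, 0.1, -4.1]
width: 0.0161
```

```bash
cat > pawl.py <<'E'
from h import *; import pickle,sys
s,fr=pickle.load(open(sys.argv[1]+".pkl","rb")); f=fr["wrist"];P=cloud(f,f["T"]);H=hsv(f)
M=(H[...,0]>18)&(H[...,0]<34)&(H[...,1]>120)&(P[...,2]>.015)&(P[...,2]<.07)&(np.abs(P[...,0]-.537)<.035);M[245:]=0
p=P[M]
print([((a,b),len(q),(np.median(q[:,2])*1000).round(1) if len(q) else None) for a,b in ((-145,-125),(-105,-85),(-65,-45),(-15,0),(0,15),(15,30)) for q in [p[(p[:,1]*1000>a)&(p[:,1]*1000<b)]]])
E
python3 st.py; python3 snap.py x wrist; python3 pawl.py x
python3 - <<'E'
import cv2
a=cv2.imread('pics/wrist_x.png')[90:300,220:480];cv2.imwrite('pics/c_x.png',cv2.resize(a,None,fx=2.8,fy=2.8,interpolation=cv2.INTER_CUBIC))
E
```

```text
35.12 [535.6  68.8  92.5] [-9.0050e+01  1.2000e-01  1.2121e+02] F [ 1.   0.1 -4.1] M [ 0.04 -0.28 -0.03] w 16.1 [ 0.49  0.27 -0.46  0.   -0.84  0.05] eff6 -0.07 qd6 0.01
t 35.1167 pos [535.6  68.8  92.5] rot [-9.0050e+01  1.2000e-01  1.2121e+02] q [ 0.49  0.27 -0.46  0.   -0.84  0.05] F [ 1.   0.1 -4.1] w 16.1
[((-145, -125), 1, np.float64(21.8)), ((-105, -85), 2104, np.float64(32.0)), ((-65, -45), 1981, np.float64(28.2)), ((-15, 0), 447, np.float64(55.7)), ((0, 15), 428, np.float64(55.8)), ((15, 30), 360, np.float64(56.0))]
```

View pics/c_x.png

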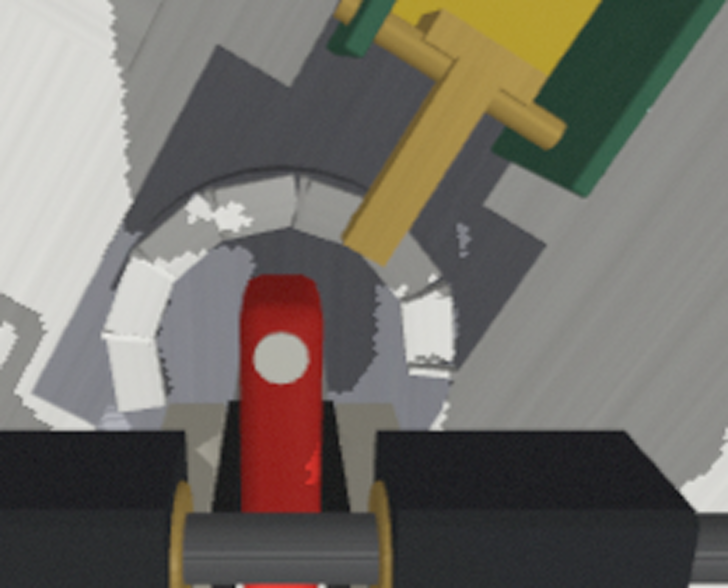

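Pawl down behind the second step (nose 56 mm, pedal 32 mm). I let go and lift clear.

Request:
move_arm:
  deltas:
    - {"dp":[0,0,0],"rotation":[0,0,0]}
    - {"dp":[0,0,0],"rotation":[0,0,0]}
    - {"dp":[0,0,0],"rotation":[0,0,0]}
    - {"dp":[0,-2,0],"rotation":[0,0,0]}
    - {"dp":[0,-10,0],"rotation":[0,0,0]}
  jaw: 140

```text
t: 35.58
eef_pos: [0.5352, 0.0685, 0.1046]
ee_rot: [-1.57, 0.002, 2.117]
force: [-0.1, 0.4, -0.2]
width: 0.0382
```

Request:
move_arm:
  deltas:
    - {"dp":[0,-20,0],"rotation":[0,0,0]}
    - {"dp":[0,-25,0],"rotation":[0,0,0]}
    - {"dp":[8,-25,0],"rotation":[0,0,0]}
    - {"dp":[15,-10,0],"rotation":[0,0,0]}
    - {"dp":[15,0,0],"rotation":[0,0,0]}

```text
t: 36.0
eef_pos: [0.5163, 0.1002, 0.1931]
ee_rot: [-1.572, 0.004, 2.114]
force: [-0.6, 1.2, -0.0]
width: 0.0397
```

Request:
move_arm:
  deltas:
    - {"dp":[0,0,0],"rotation":[0,0,0]}
    - {"dp":[0,0,0],"rotation":[0,0,0]}

```text
t: 36.17
eef_pos: [0.5164, 0.1021, 0.1968]
ee_rot: [-1.577, 0.004, 2.117]
force: [0.9, -0.3, -0.3]
width: 0.0393
```

```bash
python3 st.py; python3 snap.py y wrist top scene; python3 pawl.py y; python3 bar.py y 240 60 400 240
```

```text
36.17 [516.4 102.1 196.8] [-90.36   0.2  121.27] F [ 0.9 -0.3 -0.3] M [ 0.04 -0.06  0.04] w 39.3 [ 0.57  0.13 -0.36  0.   -1.07 -0.03] eff6 -0.12 qd6 -0.01
t 36.2667 pos [516.4 101.6 196. ] rot [-90.3    0.2  121.23] q [ 0.57  0.13 -0.37  0.   -1.07 -0.03] F [ 0.1 -0.4 -0. ] w 39.3
[((-145, -125), 0, None), ((-105, -85), 764, np.float64(31.9)), ((-65, -45), 995, np.float64(28.2)), ((-15, 0), 203, np.float64(55.9)), ((0, 15), 194, np.float64(56.0)), ((15, 30), 161, np.float64(56.2))]
bar top 1532 (array([534.6,  69.3]), array([14.7, 77.9]), 30.8) axis dir deg 120.8 mean [0.5359 0.0678 0.113 ]
pca 121.0
dot 315.5 205.0 [0.5195 0.1046 0.113 ]
```

View pics/wrist_y.png

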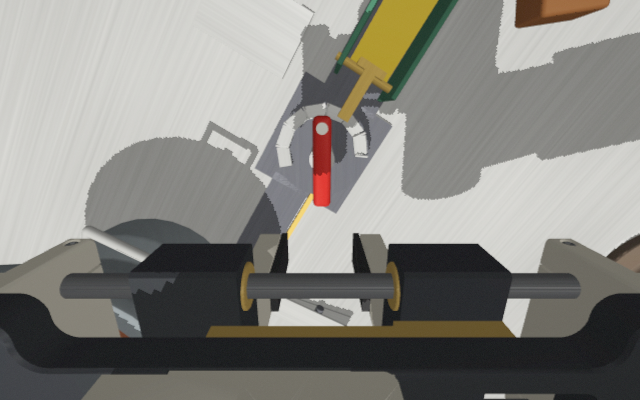

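View pics/scene_y.png

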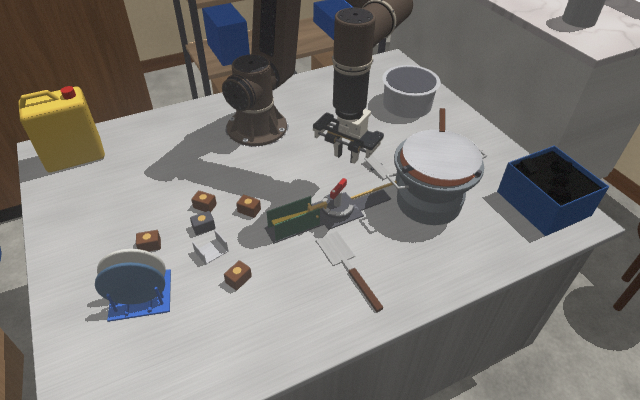

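View pics/top_y.png

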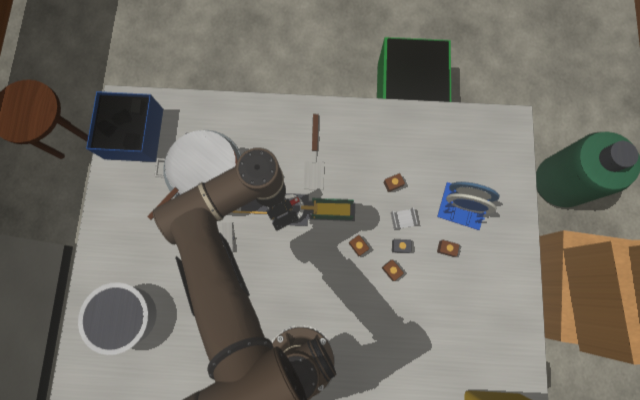

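Run:
```python
import cv2,pickle,numpy as np
a=cv2.imread('pics/scene0.png');b=cv2.imread('pics/scene_y.png')
for n,(x0,y0,x1,y1) in dict(clip=(360,150,402,185),turner=(315,230,390,315),pan=(400,105,490,190),browns1=(185,188,265,218),brown2=(225,258,255,290),brown3=(132,228,165,252)).items():
    d=cv2.absdiff(a[y0:y1,x0:x1],b[y0:y1,x0:x1]).max(2);print(n,d.mean().round(2),(d>40).sum())
f=pickle.load(open("y.pkl","rb"))[1]
from h import *
F=f["scene"];P=cloud(F);M=masks(F)["brass"];k=np.zeros_like(M);k[210:232,190:216]=M[210:232,190:216]
vv,uu=np.nonzero(k);print("weight mark",uu.mean(),vv.mean(),ray(F,(uu.mean(),vv.mean()),.044).round(4),"z",np.median(P[k][:,2]).round(4))
c=np.vstack([cv2.resize(a[150:190,355:405],None,fx=7,fy=7),cv2.resize(b[150:190,355:405],None,fx=7,fy=7)]);cv2.imwrite('pics/clip.png',c)
cv2.imwrite('pics/wfin.png',cv2.resize(b[185:270,120:270],None,fx=5,fy=5,interpolation=cv2.INTER_CUBIC))
```

```text
clip 11.97 58
turner 10.82 89
pan 9.28 1
browns1 18.12 433
brown2 7.78 0
brown3 7.55 0
weight mark 201.12121212121212 217.6969696969697 [[ 0.4158 -0.3424  0.044 ]] z 0.0458
```

View pics/wfin.png

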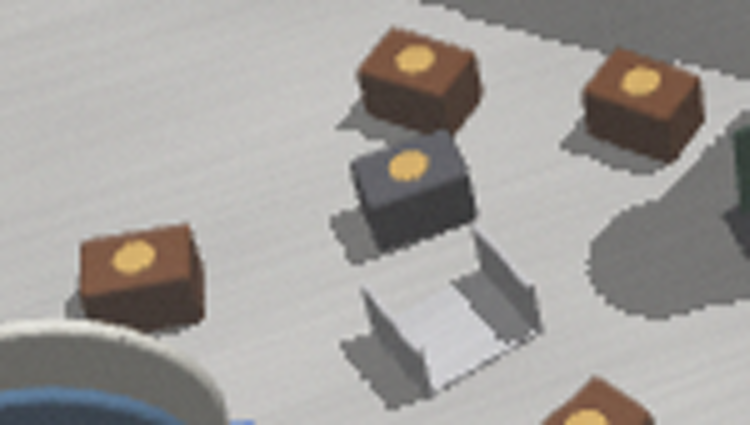

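View pics/clip.png

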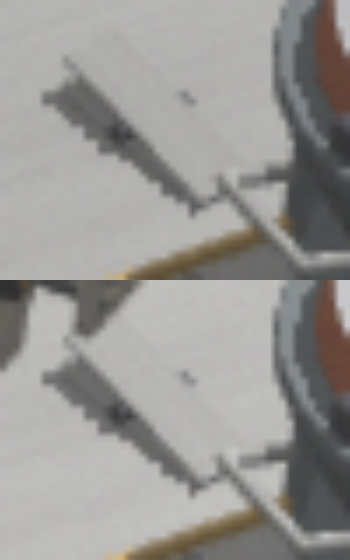

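The weight stands flat with its mark up (top at 45 mm). Clip, turner and pan are unchanged, and the gripper is clear of everything. I hand in.

```bash
python3 -c "
from station import arm
print(arm.job_done())"; python3 st.py
```

```text
the job is handed in; nothing more can be done
None
the job is handed in; nothing more can be done
```

I carried out the job in the order asked and handed it in at about 36 s. The knob now rests on the second click with the pawl down.

- **Weight:** I set it down on bare sheet, took it again over its 64 mm length, and lowered it onto the pedal until that bottomed. At the end I stood it on open sheet at about (0.42, -0.34), flat with its mark up and its top measured at 45 mm. The one uncontrolled move was a drop of about 2 mm at the first set-down, when I eased up before opening the jaws.
- **Knob back:** I turned it anticlockwise to a clear stop at about 0.5–0.7 N m, with the bar at 182°. The first grip closed on the shaft below the bar, so I opened, rose and gripped again before turning. Lifting the weight off let the pawl drop in again.
- **Two clicks:** I advanced to click 1 (about 152°), paused about 0.9 s with the pawl seen down, then went on to click 2 and let go. Afterwards the bar stood at 121°, about 61° from the stop. The nose was at 56 mm and the pedal at 32 mm, the same as at the stop.
- **Pan, turner and clip:** the before-and-after scene pictures show no shift.

Two checks disagreed with the description:
- **Starting angle:** the knob started about 139° from the stop (4.6 clicks, pawl half raised), not on click 3 or 4.
- **Pedal distance:** the pedal's centre measured about 155 mm from the knob's axis, not 175 mm.

The stop and the 30° clicks felt from it agree with each other, so I worked from those.

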